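Hang the lift-off facade on the section model and swing it shut

TASK

Lift the wooden facade panel (the one with the orange tab) out of its rack and hang it on the building model: with the panel standing well open, lower it so that both brass knuckles drop fully home over the two brass pins together, then swing it shut against the cork stop strip and let go. Feel for the pins and be gentle with the model, never loading it with more than 20 N, and leave everything else where it is.

Things in the scene. Friction and masses are not known exactly. Their poses are not given: they have to be found in the camera images.
- panel: Loose wooden facade panel (0.085 to 0.17 kg), 10 mm thick (x), 130 mm wide (y), 140 mm tall (z), orange tab on its top edge, brass knuckles on its +y edge. Origin at the middle of its lower edge; x normal to the panel, y towards the knuckles, z up. Starts upright in one of the rack's two slots, its lower 20 mm between rails.
- tab (a point): Centre of the panel's orange grip tab: 12 mm thick (x), 36 mm long (y), standing 36 mm proud of the panel's top edge (its top 18 mm above this point, the panel's top edge 18 mm below). In the panel frame 25 mm towards +y and 158 mm up. Axes as the panel. Pinch it across its thickness, from above.
- knuckle_low (a point): Centre of the lower end of the lower brass knuckle: an upright tube, bore 11 mm, outer diameter 19 mm, 14 mm long; in the panel frame 77 mm towards +y and 15 mm up (52 mm along +y from the tab centre and 143 mm below it). Axes as the panel.
- knuckle_up (a point): The same for the upper knuckle: same upright axis and sizes, 90 mm higher (53 mm below the tab centre).
- free_edge (a point): Middle of the panel's free edge, opposite the knuckles; 142 mm from the knuckle axis, 70 mm above the panel's lower edge.
- building: Open wooden building model, fixed, 120 mm deep (x), 190 mm wide (y), roof top 141 mm up; origin at the centre of its underside. Its open front faces its own +x, away from the robot within about 20 degrees. A steel hinge strip with two upright brass pins, one above the other, is clamped in a slot along y at the front, near the +y corner; it does not give under 20 N.
- slot_low (a point): Middle of the slot at the lower bracket's top. The pin axis lies on this point's x, but anywhere within 14 mm either way along y, different each time and not measured: find it by touch or eye. Both pins share that axis. Pin 8 mm thick, 14 mm tall, top 3 mm tapering to 6 mm; bracket 11 mm wide (y), 6 mm thick, reaching 6 mm in front of the axis. Axes as the building.
- slot_up (a point): The same for the upper pin and bracket, 90 mm higher. Fully home, each knuckle's lower end rests on its bracket top. The upper bracket stops the lower knuckle from coming straight down from above: bring the panel in from the front (+x), each knuckle just above its own pin or beside it (free space there), then lower.
- stop (a point): Middle of the front face of the cork stop strip, 34 mm wide, 100 mm tall, near the front's -y corner. Shut, the panel's back rests 1 mm or less from it, panel axes parallel to the building's. Opening turns the panel counter-clockwise seen from above; 90 degrees open, its free edge points to the building's +x. A hung panel sags up to 5 mm at its free edge, turns freely and stays where it is left.
- rack: Dark wooden rack, fixed, base 150 x 150 x 8 mm; origin at the centre of its underside. Two slots along its y, at x = -40 and +40 mm, each between two 20 mm tall rails 13 mm apart on the base. Panels stand in them on the base (8 mm up), panel axes parallel to the rack's.
- spare_mid (a point): grey plain facade panel without tab or knuckles, 10 x 130 x 110 mm, standing in the rack's other slot (which slot varies); point at its centre. Leave it.
- roof_unit: loose grey plant-room block 30 x 50 x 14 mm on the building's roof, towards the back; origin at its underside. Leave it.
- tower: loose laminated wooden tower model 66 x 66 x 187 mm, origin at its underside. Leave it.
- glue: white glue bottle, 48 mm diameter, 130 mm tall, origin at its underside. Leave it.
- mug: blue mug, 80 mm diameter, 90 mm tall, origin at its underside. Leave it.
- tape: yellow roll of tape lying flat, 90 mm diameter, 20 mm tall, origin at its underside. Leave it.
- block: small wooden massing block 45 x 28 x 22 mm on the table, origin at its underside. Leave it.
- driver: screwdriver lying on the table, about 200 mm long. Leave it.
There are look-alikes about, which are no part of the job. What is shaped like the panel but blue, green or purple is not meant.

How it is judged:
By the outcome, as a careful person would: the job done as asked, in the order asked, and still so for the second after the job is handed in, with the robot touching nothing.
It also fails if it takes over 64 s, if anything falls off the work surface, if the arm or the gripper's body presses on something with over 40 N, if the wrist force passes 120 N, or if a joint passes its speed limit or range.

ROBOT

A 6-joint arm with a two-finger parallel gripper is mounted at the origin on the work surface. World frame = base frame: x ahead of the robot, y to its left, z up, the work surface at z = 0. Lengths are in m, angles in rad, forces in N, time in s.
With the tool pointing down it reaches from about 0.35 to 0.975 m from the base axis. Payload 4.9 kg.
Tool frame: the origin (TCP) lies at the very end of the fingers, on their centre line; the grasp point (between the pads) lies 19 mm behind it (ctrl.pinch_z is the distance from the TCP to the grasp point, in m); z points along the fingers, y is the direction in which the jaws open and shut (so a half turn about z gives the same grasp; the last joint's range is limited). The gripper opens to 85 mm and grips with 20 to 120 N. Pads are 22 mm wide; open, the fingers measure 114 mm over their backs; the gripper's body (76 mm by 85 mm) begins 54 mm behind the grasp point. The pads swing forward as they close: fully open they stand 13 mm farther back than shut.
Start: joints at [1.147, 0.053, 1.613, -0, 1.476, -0.119], TCP at [0.188, 0.596, 0.195] pointing down, gripper open.
Joint ranges: [-3.01, 3.01], [-1.01, 2.22], [0.06, 2.58], [-1.02, 4.17], [0.09, 2.62], [-3.14, 3.14]. Speed limits (rad/s): [2.57, 2.57, 3.14, 3.14, 3.14, 3.14].

INTERFACE

Orientations are given as a rotation vector (axis times angle).
In Python, from station import ctrl gives the robot as it stands.
- The arm moves only by the tool carry_out, never from a script. Its argument "series" is a list of rows, each a list of 7 numbers: the shift along the world's x, y, z each as a share of 0.025 m, from -1 to 1, then the turn, a rotation vector about the world's x, y, z each as a share of 0.1 rad, from -1 to 1, then the opening, from 0 (shut) to 1 (fully open). A call has 1 to 12 rows; each row shifts and turns the commanded pose from where the row before left it; what a row does not reach is not made up. A row lasts 1/10 s, in which the tool goes at most 50 mm and 8.59 degrees, less where a joint would pass 70% of its speed; a pose out of reach is approached as far as the arm can. A call with a number of a shift or a turn outside -1 to 1 is refused whole. A call with a gripper value outside its range is refused whole. The fingers move at their own pace and stop on an object; "grip_force" is the grip in N (left out, the last holds). Time passes only in rows, so rows that do not move let the fingers close. It gives the time, the measured TCP pose, the force and the opening at its end, in the units of the state.
- ctrl.get_obs(): the state, without advancing time (a new reading comes with each control period).
- ctrl.get_image(name): name is "scene" or "top" or "wrist"; returns a dict with "frame" (420x560x3 uint8, blue, green, red), "fx", "fy", "cx", "cy" (pixels), "R" (3x3) and "t" (3): a world point X has camera coordinates R X + t; the wrist camera has in their place "hand_eye" (4x4, takes a point from camera to tool coordinates, whose origin is the TCP and whose axes are the flange's). Camera axes: x right, y down, z forward; pixel columns grow to the right and rows downward; lengths in m; the calibration is good to about 2 mm. A picture is of the moment at which its call begins: read the wrist's pose just before it. There is no depth.
- ctrl.finish_job(): hands the job in, once; it reports no verdict.
Trained networks look in a picture, given as the dict that the camera call returned (one of the last four; its "shot" number tells which), for a name from the list of things; names that differ only in an ending like _2 or _b are one class to them, and where a whole thing is asked for, a point or a joint stands for the part that bears it (a point fixed in the world has none). Each returns a list of dicts, best first, with "p" (0 to 1); they miss things now and then, are a little off and sometimes report something else, mostly with a low value. They report only what shows in the picture. A call takes as long as a camera call. They do not tell look-alikes from the thing itself.
- ctrl.trace(picture, name): "mask" (420x560 bool, what is visible of it) and "rect" ([left, top, width, height] as shares, 0 to 1, of the picture: columns of its width, rows of its height, round what is visible of it).
- ctrl.mark_of(picture, name): "position" ([column, row] as shares, 0 to 1, of the picture: columns of its width, rows of its height: a listed point, or the origin of a listed thing).
The state is a dict: "t": time; "q": joint angles; "dq": joint speeds; "effort": joint torques, N m; "tool_pos": TCP position; "tool_rot": TCP orientation; "contact_force": force on the tool from outside, world axes, zero at the start; "wrist_torque": the same for the moment, N m; "opening": finger opening in m.
Only numpy, scipy, OpenCV 4.12 (cv2) and the standard library are available. Lean on these libraries where they do the work, as an engineer would, in place of code of your own. Each camera call takes 0.05 s, during which the arm holds its last target.

## Working session

There is one attempt and no reset: what is moved stays moved. The work goes in short steps, Python scripts to look and compute and a tool call to move; the robot and the scene stay as the last step left them, time stands still between calls to the robot, and variables do not carry over. Pictures are saved under pics/ and viewed, and the job is handed in when it is done.

Besides the shell and the picture viewer there is one more tool, called after "Call:" in YAML: its name, and indented under it one key for each argument. carry_out: Moves the arm, as the interface text tells. Shift numbers are shares of 0.025 m and turn numbers shares of 0.1 rad, none past 1 either way. Its arguments: {"type":"object","properties":{"series":{"type":"array"},"grip_force":{"type":"number"}},"required":["series"]}

```bash
ls; mkdir -p pics; cat > h.py <<'E'
import numpy as np, cv2
from station import ctrl
from scipy.spatial.transform import Rotation as Rn
def save(p,n): cv2.imwrite('pics/'+n+'.png',p['frame'])
def cam(p,obs=None):
    if 'R' in p: return np.array(p['R']),np.array(p['t'])
    o=obs; T=np.eye(4);T[:3,:3]=Rn.from_rotvec(o['tool_rot']).as_matrix();T[:3,3]=o['tool_pos']
    C=T@np.array(p['hand_eye']); return C[:3,:3].T, -C[:3,:3].T@C[:3,3]
def ray(p,uv,obs=None):
    R,t=cam(p,obs); d=R.T@np.array([(uv[0]-p['cx'])/p['fx'],(uv[1]-p['cy'])/p['fy'],1]); return -R.T@t,d
def atz(p,uv,z,obs=None):
    o,d=ray(p,uv,obs); return o+d*(z-o[2])/d[2]
def proj(p,X,obs=None):
    R,t=cam(p,obs); c=R@np.array(X)+t; return np.array([p['fx']*c[0]/c[2]+p['cx'],p['fy']*c[1]/c[2]+p['cy']])
def tri(rays):
    A=np.zeros((3,3));b=np.zeros(3)
    for o,d in rays:
        d=d/np.linalg.norm(d);M=np.eye(3)-np.outer(d,d);A+=M;b+=M@o
    x=np.linalg.solve(A,b); r=[np.linalg.norm((np.eye(3)-np.outer(d,d)/(d@d))@(x-o)) for o,d in rays]
    return x,r
E
python3 - <<'E'
from h import *
o=ctrl.get_obs(); print({k:np.round(v,3) for k,v in o.items()})
ps={}
for n in ('scene','top'):
    p=ctrl.get_image(n); save(p,n+'0'); ps[n]=p
    print(n,p['fx'],np.round(-np.array(p['R']).T@p['t'],3))
for nm in ['tab','knuckle_low','knuckle_up','free_edge','slot_low','slot_up','stop','building','rack','spare_mid','panel','roof_unit','tower','glue','mug','tape','block','driver']:
    rs=[]
    for n in ps:
        m=ctrl.mark_of(ps[n],nm)
        print(nm,n,[(np.round(np.array(a['position'])*[560,420],1).tolist(),round(a['p'],2)) for a in m[:3]])
        if m: rs.append(ray(ps[n],np.array(m[0]['position'])*[560,420]))
    if len(rs)==2: x,r=tri(rs); print('   tri',x.round(4),np.round(r,4))
print(ctrl.get_obs()['t'])
E
```

```text
pics
{'t': np.float64(0.0), 'q': array([ 1.147,  0.053,  1.614,  0.   ,  1.476, -0.119]), 'dq': array([ 0.001, -0.002,  0.   , -0.   ,  0.002,  0.   ]), 'effort': array([ 0.0000e+00, -3.9369e+01, -3.7018e+01, -0.0000e+00,  7.0000e-03,
       -0.0000e+00]), 'tool_pos': array([0.187, 0.596, 0.194]), 'tool_rot': array([-4.770e-01, -3.105e+00,  3.000e-03]), 'contact_force': array([-1.112,  0.269, -0.219]), 'wrist_torque': array([-0.014, -0.039, -0.028]), 'opening': np.float64(0.085)}
scene 479.0322509512166 [1.162 0.241 1.17 ]
top 409.6464830572864 [0.48  0.014 1.398]
tab scene [([394.9, 152.2], 0.86), ([345.6, 268.7], 0.65), ([411.2, 211.4], 0.62)]
tab top [([203.4, 163.2], 0.83), ([186.9, 286.5], 0.81), ([208.0, 235.5], 0.67)]
   tri [0.6082 0.2075 0.5153] [0.0464 0.0464]
knuckle_low scene [([361.4, 209.2], 0.63), ([336.3, 273.2], 0.57), ([385.0, 225.5], 0.56)]
knuckle_low top [([187.1, 239.4], 0.73), ([206.1, 281.3], 0.73), ([212.6, 250.3], 0.66)]
   tri [0.4444 0.2425 0.1058] [0.03 0.03]
knuckle_up scene [([360.2, 189.8], 0.87), ([392.7, 211.5], 0.79), ([371.6, 163.2], 0.71)]
knuckle
[... 1723 characters left out ...]
 tri [ 7.939e-01  5.910e-02 -3.000e-04] [0.0024 0.0024]
glue scene [([125.4, 214.6], 0.93), ([234.5, 204.9], 0.74), ([197.8, 188.9], 0.31)]
glue top [([400.5, 191.1], 0.55)]
   tri [ 0.617  -0.4325 -0.0026] [0.0009 0.0009]
mug scene [([436.0, 309.6], 0.89)]
mug top [([143.1, 179.9], 0.96)]
   tri [0.627  0.4555 0.0011] [0.0064 0.0064]
tape scene [([145.1, 160.9], 0.93)]
tape top [([214.3, 224.7], 0.37)]
   tri [ 0.6287 -0.0032  0.5749] [0.1941 0.1941]
block scene [([283.7, 200.4], 0.53)]
block top [([276.2, 243.7], 0.5)]
   tri [ 0.4246 -0.011  -0.0065] [0.001 0.001]
driver scene [([450.2, 239.1], 0.54)]
driver top [([130.8, 246.3], 0.87)]
   tri [ 0.4033  0.4749 -0.0024] [0.0068 0.0068]
1.9
```

View pics/scene0.png

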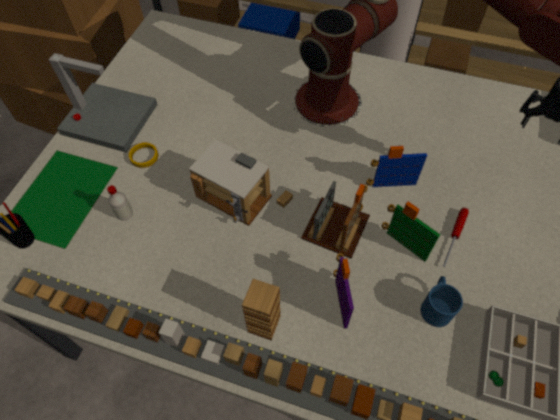

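View pics/top0.png

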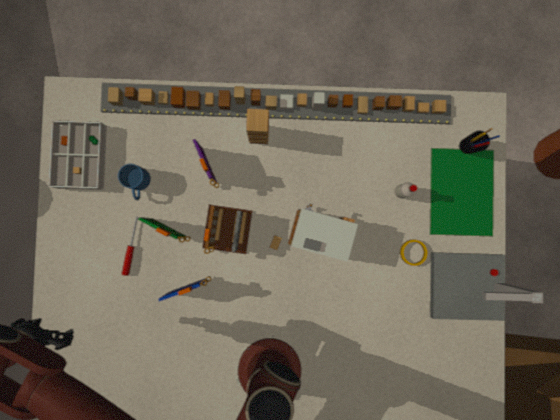

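```bash
python3 - <<'E'
import cv2
a=cv2.imread('pics/top0.png')[130:310,160:360]; b=cv2.imread('pics/scene0.png')[120:300,190:450]
cv2.imwrite('pics/c1.png',cv2.resize(a,None,fx=3.3,fy=3.3,interpolation=2)); cv2.imwrite('pics/c2.png',cv2.resize(b,None,fx=3,fy=3,interpolation=2))
E
```

```text
(no output)
```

View pics/c1.png

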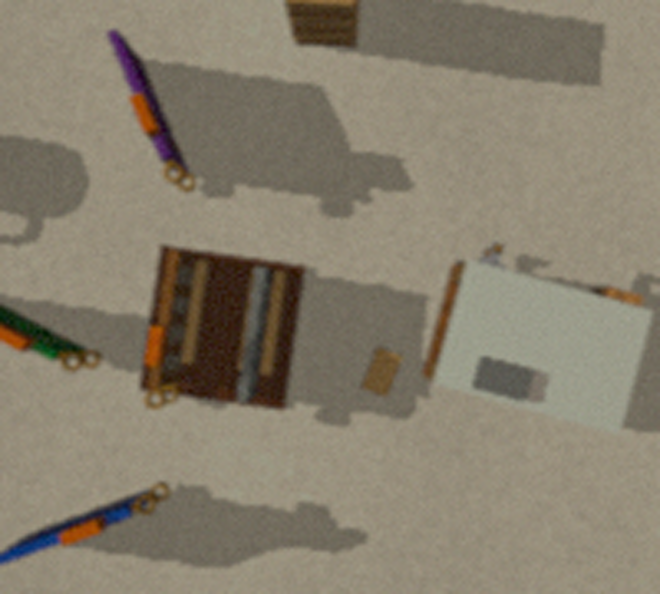

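View pics/c2.png

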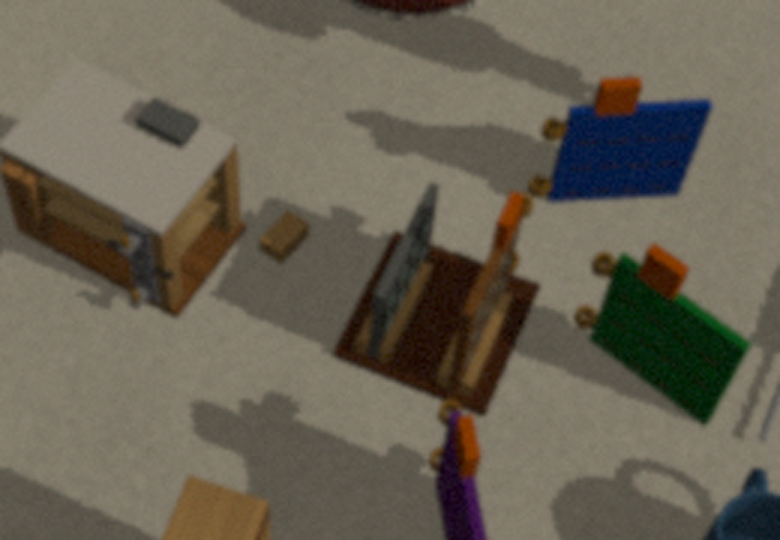

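```bash
python3 - <<'E'
from h import *
ps={n:ctrl.get_image(n) for n in('scene','top')}
def T(a,b): 
    x,r=tri([ray(ps['top'],a),ray(ps['scene'],b)]); return x.round(4),np.round(r,4)
print('tab',T((206.4,235.5),(360.5,190)))
print('kup',T((209.6,250.3),(365,189)), T((209.6,250.3),(360.2,189.8)))
for uv in [(209.7,204.8),(252.7,211),(203,247.5),(246.5,253.5)]: print('rackcorner',atz(ps['top'],uv,0.008).round(3))
for uv in [(299.5,209.5),(357,222.4),(292,245.2),(349,260)]: print('roof',atz(ps['top'],uv,0.141).round(3))
print('slotup',T((308.5,206.5),(232.6,200)))
print(ctrl.get_obs()['t'])
E
```

```text
tab (array([0.4498, 0.201 , 0.1765]), array([0.0002, 0.0002]))
kup (array([0.4013, 0.204 , 0.1156]), array([0.0056, 0.0056])) (array([0.4027, 0.1984, 0.1117]), array([0.0007, 0.0007]))
rackcorner [0.55  0.219 0.008]
rackcorner [0.533 0.073 0.008]
rackcorner [0.405 0.237 0.008]
rackcorner [0.389 0.089 0.008]
roof [ 0.537 -0.076  0.141]
roof [ 0.502 -0.254  0.141]
roof [ 0.427 -0.056  0.141]
roof [ 0.387 -0.232  0.141]
slotup (array([ 0.5487, -0.1075,  0.1282]), array([0.0029, 0.0029]))
2.0
```

```bash
python3 - <<'E'
from h import *
o=ctrl.get_obs();M=Rn.from_rotvec(o['tool_rot']).as_matrix();print(M.round(3))
p=ctrl.get_image('wrist');save(p,'w0');print(p['fx'],np.round(p['hand_eye'],3))
E
```

```text
[[-0.954  0.3    0.   ]
 [ 0.3    0.954 -0.   ]
 [-0.    -0.    -1.   ]]
365.5035213948067 [[ 0.001 -0.961 -0.277  0.069]
 [ 1.     0.     0.001 -0.002]
 [-0.001 -0.277  0.961 -0.179]
 [ 0.     0.     0.     1.   ]]
```

View pics/w0.png

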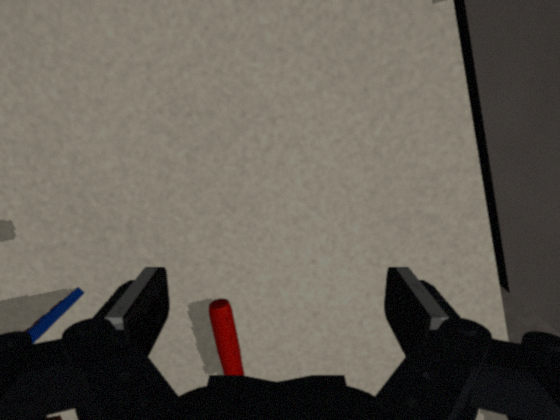

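Call:
carry_out:
  series:
    - [0, 0, 1, 0, 0, 0.4, 1]
    - [0, 0, 1, 0, 0, 0.5, 1]
    - [0.4, -0.6, 1, 0, 0, 0.5, 1]
    - [0.7, -1, 0.3, 0, 0, 0.5, 1]
    - [0.7, -1, 0, 0, 0, 0, 1]
    - [0.7, -1, 0, 0, 0, 0, 1]
    - [0.7, -1, 0, 0, 0, 0, 1]
    - [0.7, -1, 0, 0, 0, 0, 1]
    - [0.7, -1, 0, 0, 0, 0, 1]
    - [0.7, -1, 0, 0, 0, 0, 1]
    - [0.7, -1, 0, 0, 0, 0, 1]
    - [0.7, -1, 0, 0, 0, 0, 1]

```text
t: 3.25
tool_pos: [0.3556, 0.3551, 0.2775]
tool_rot: [0.18, 3.136, 0.0]
contact_force: [0.5, 0.3, 0.1]
opening: 0.0852
```

Call:
carry_out:
  series:
    - [0.7, -1, 0, 0, 0, 0, 0.7]
    - [0.7, -1, 0, 0, 0, 0, 0.7]
    - [0.7, -1, 0, 0, 0, 0, 0.7]
    - [0.7, -1, 0, 0, 0, 0, 0.7]
    - [0.7, -1, 0, 0, 0, 0, 0.7]
    - [0.7, -1, 0, 0, 0, 0, 0.7]
    - [0, 0, 0, 0, 0, 0, 0.7]
    - [0, 0, 0, 0, 0, 0, 0.7]

```text
t: 4.05
tool_pos: [0.4601, 0.2059, 0.2774]
tool_rot: [-0.182, -3.136, -0.001]
contact_force: [-0.7, 0.4, 0.5]
opening: 0.0596
```

```bash
python3 - <<'E'
from h import *
o=ctrl.get_obs();print(o['t'],o['tool_pos'],o['tool_rot'],o['opening'],o['contact_force'])
p=ctrl.get_image('wrist');save(p,'w1')
for n in('tab','knuckle_up','knuckle_low'):
  for a in ctrl.mark_of(p,n)[:2]:
    uv=np.array(a['position'])*[560,420]; print(n,uv.round(1),a['p'],atz(p,uv,{'tab':.166,'knuckle_up':.113,'knuckle_low':.023}[n],o).round(4))
E
```

```text
4.05 [0.4601277  0.20590966 0.27738871] [-1.82308684e-01 -3.13593861e+00 -5.48536176e-04] 0.05956257649931687 [-0.67022613  0.38275948  0.45147546]
tab [312.2 388.8] 0.8 [0.6594 0.2163 0.166 ]
tab [430.7 168.4] 0.71 [0.4561 0.3299 0.166 ]
knuckle_up [356.2 142. ] 0.9 [0.435  0.2824 0.113 ]
knuckle_up [283.  315.4] 0.78 [0.6097 0.1944 0.113 ]
knuckle_low [339.1 131. ] 0.98 [0.4315 0.2816 0.023 ]
knuckle_low [269.7 113.9] 0.89 [0.403  0.2036 0.023 ]
```

View pics/w1.png

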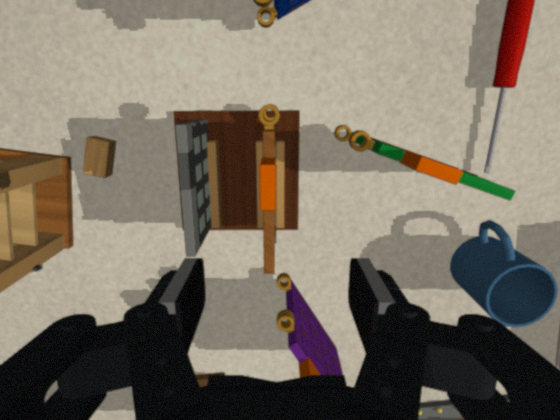

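```bash
python3 - <<'E'
from h import *
f=cv2.imread('pics/w1.png'); cv2.imwrite('pics/w1c.png',cv2.resize(f[90:290,200:340],None,fx=3.9,fy=3,interpolation=2))
cv2.imwrite('pics/w1c.png',cv2.resize(f[95:285,180:330],None,fx=3.1,fy=3.1,interpolation=2))
E
```

```text
(no output)
```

View pics/w1c.png

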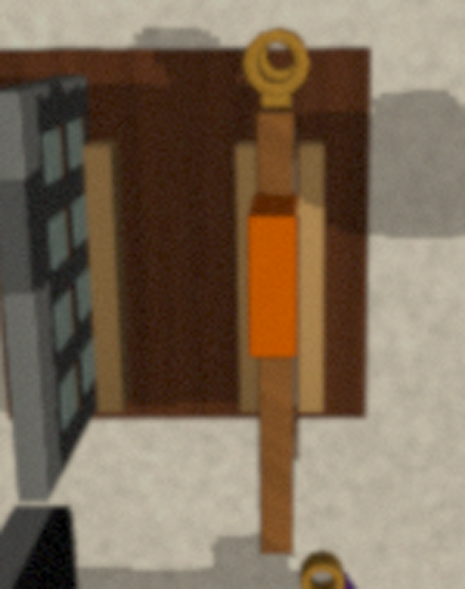

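```bash
python3 - <<'E'
from h import *
o=ctrl.get_obs();p=ctrl.get_image('wrist')
a=atz(p,(268.1,186.9),.184,o);b=atz(p,(269.4,115),.127,o);c=atz(p,(269.2,273),.148,o)
for e in [(180+277/3.1,95+552/3.1,.148),(180+250/3.1,95+213/3.1,.184),(180+295/3.1,95+357/3.1,.184),(180+277/3.1,95+110/3.1,.148)]: print(atz(p,e[:2],e[2],o).round(4))
print('tab',a,'knu',b,'free',c)
d=b-c;print('yaw',np.degrees(np.arctan2(-d[0],d[1])),np.linalg.norm(d[:2]),np.linalg.norm((b-a)[:2]))
M=Rn.from_rotvec(o['tool_rot']).as_matrix();print('toolyaw',np.degrees(np.arctan2(M[1,1],M[0,1])),o['tool_pos'],proj(p,o['tool_pos'],o))
E
```

```text
[0.5411 0.1898 0.148 ]
[0.4332 0.1966 0.184 ]
[0.4706 0.2033 0.184 ]
[0.4122 0.2051 0.148 ]
tab [0.45159148 0.20007308 0.184     ] knu [0.40049784 0.20613129 0.127     ] free [0.54105589 0.18965717 0.148     ]
yaw 83.31514274207873 0.14152018421922102 0.05145155066606796
toolyaw 83.50656878729222 [0.45957152 0.20697431 0.27748757] [279.26154223 240.02509815]
```

Call:
carry_out:
  series:
    - [-0.33, -0.26, -0.8, 0, 0, 0, 0.6]
    - [0, 0, -1, 0, 0, 0, 0.6]
    - [0, 0, -1, 0, 0, 0, 0.6]
    - [0, 0, -1, 0, 0, 0, 0.6]
    - [0, 0, -0.8, 0, 0, 0, 0.6]
    - [0, 0, -0.4, 0, 0, 0, 0.6]
    - [0, 0, 0, 0, 0, 0, 0.6]

```text
t: 5.0
tool_pos: [0.4505, 0.1998, 0.1508]
tool_rot: [-0.179, -3.133, 0.002]
contact_force: [0.6, 0.1, 0.5]
opening: 0.051
```

```bash
python3 - <<'E'
from h import *
o=ctrl.get_obs();print(o['t'],o['tool_pos'],o['tool_rot'],o['opening'],o['contact_force'],o['q'])
p=ctrl.get_image('wrist');save(p,'w2')
E
```

```text
5.0 [0.45053761 0.19978363 0.15081144] [-1.78805570e-01 -3.13349985e+00  1.56379891e-03] 0.05095110470922758 [0.58594518 0.13311564 0.5366816 ] [ 2.66247292e-01 -2.38071525e-01  1.95869058e+00  6.54488935e-06
  1.42413003e+00 -1.19054848e+00]
```

View pics/w2.png

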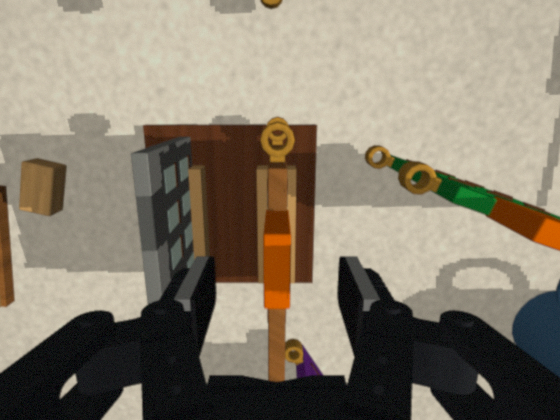

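Call:
carry_out:
  series:
    - [0, 0, 0, 0, 0, 0, 0.2]
    - [0, 0, 0, 0, 0, 0, 0]
    - [0, 0, 0, 0, 0, 0, 0]
    - [0, 0, 0, 0, 0, 0, 0]
    - [0, 0, 0, 0, 0, 0, 0]
  grip_force: 60

```text
t: 5.55
tool_pos: [0.452, 0.1997, 0.1527]
tool_rot: [0.18, 3.136, 0.0]
contact_force: [0.3, -0.3, 0.4]
opening: 0.0003
```

```bash
python3 - <<'E'
from h import *
o=ctrl.get_obs();print(o['t'],o['tool_pos'],o['tool_rot'],o['opening'],o['contact_force'],o['wrist_torque'])
p=ctrl.get_image('wrist');save(p,'w3')
E
```

```text
5.55 [0.45198646 0.19969422 0.15272698] [1.80384979e-01 3.13591139e+00 3.04890192e-04] 0.00028171786845817296 [ 0.2890709  -0.29842218  0.43463057] [-0.0652373   0.03016613 -0.0291338 ]
```

View pics/w3.png

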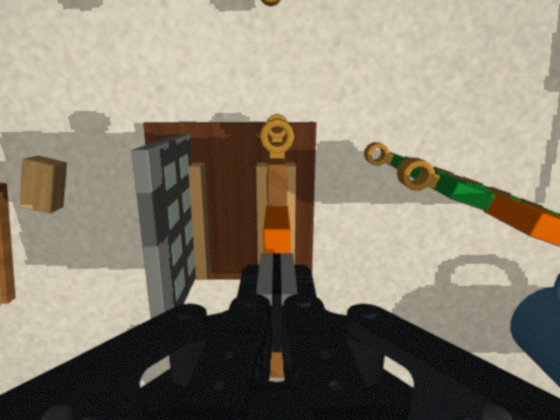

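```bash
python3 - <<'E'
from h import *
f=cv2.imread('pics/w3.png'); cv2.imwrite('pics/w3c.png',cv2.resize(f[100:400,200:360],None,fx=2,fy=2,interpolation=2))
p=ctrl.get_image('scene'); cv2.imwrite('pics/s3.png',cv2.resize(p['frame'][130:260,280:450],None,fx=4.4,fy=4.4,interpolation=2))
E
```

```text
(no output)
```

View pics/w3c.png

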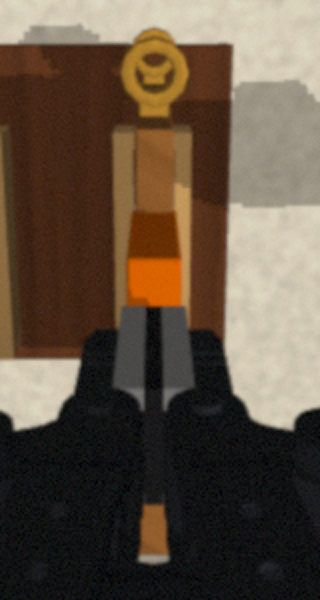

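View pics/s3.png

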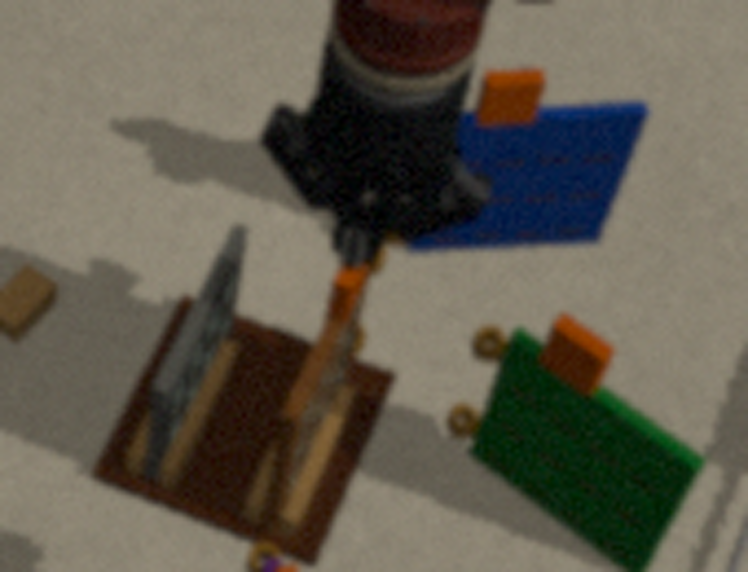

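```bash
python3 - <<'E'
from h import *
o=ctrl.get_obs();p=ctrl.get_image('scene');t=ctrl.get_image('top')
x=o['tool_pos']
for h in(0,.02,.04,.06,.1): print(h,((proj(p,x+[0,0,h])-[280,130])*4.4).round(0),proj(t,x+[0,0,h]).round(1))
cv2.imwrite('pics/t3.png',cv2.resize(t['frame'][190:290,160:280],None,fx=5,fy=5,interpolation=2))
E
```

```text
0 [345. 290.] [208.  234.7]
0.02 [350. 270.] [207.  234.8]
0.04 [354. 250.] [206. 235.]
0.06 [359. 229.] [204.9 235.1]
0.1 [369. 186.] [202.6 235.4]
```

View pics/t3.png

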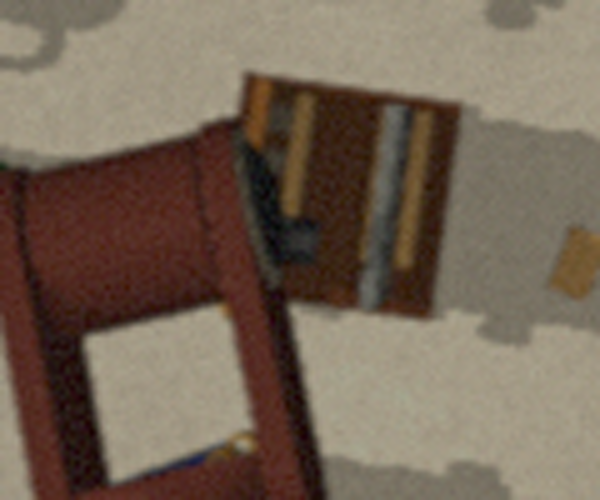

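```bash
python3 - <<'E'
from h import *
print(ctrl.pinch_z,[a for a in dir(ctrl) if a[0]!='_'])
t=ctrl.get_obs();print(t['t'],t['opening'],t['tool_pos'],t['contact_force'])
E
```

```text
0.0187 ['MotionError', 'finish_job', 'get_image', 'get_obs', 'mark_of', 'pinch_z', 'trace']
5.75 -0.00046478951589573635 [0.45179514 0.19964586 0.15239326] [-0.42655839 -0.17494659  0.2598177 ]
```

Call:
carry_out:
  series:
    - [0, 0, 0, 0, 0, 0, 0.5]
    - [0, 0, 0, 0, 0, 0, 0.5]
    - [0, 0, 0, 0, 0, 0, 0.5]
    - [0, 0, -0.4, 0, 0, 0, 0.5]
    - [0, 0, -0.4, 0, 0, 0, 0.5]
    - [0, 0, 0, 0, 0, 0, 0.5]
  grip_force: 60

```text
t: 6.35
tool_pos: [0.4501, 0.1992, 0.1296]
tool_rot: [-0.18, -3.132, 0.002]
contact_force: [-0.7, -0.2, 0.1]
opening: 0.0426
```

```bash
python3 - <<'E'
from h import *
o=ctrl.get_obs();print(o['t'],o['tool_pos'],o['opening'],o['contact_force'],o['wrist_torque'])
p=ctrl.get_image('wrist');save(p,'w4')
p=ctrl.get_image('scene'); cv2.imwrite('pics/s4.png',cv2.resize(p['frame'][130:260,280:450],None,fx=4.4,fy=4.4,interpolation=2))
E
```

```text
6.35 [0.45013728 0.19922581 0.12964046] 0.042563773395720816 [-0.68763732 -0.1573263   0.07917046] [-0.04222745  0.02303756  0.01537008]
```

View pics/w4.png

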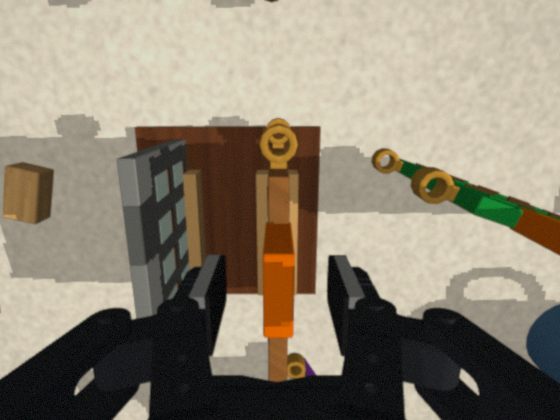

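View pics/s4.png

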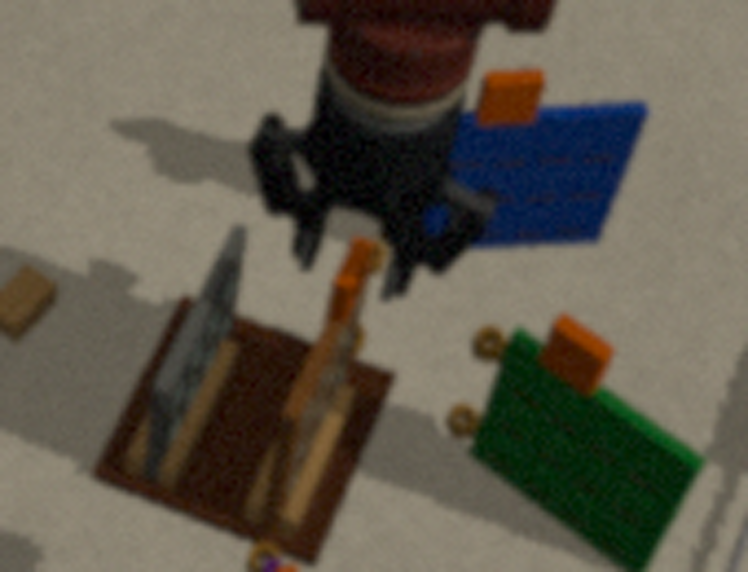

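Call:
carry_out:
  series:
    - [0.05, 0, -0.2, 0, 0, 0, 0.5]
    - [0, 0, 0, 0, 0, 0, 0.2]
    - [0, 0, 0, 0, 0, 0, 0]
    - [0, 0, 0, 0, 0, 0, 0]
    - [0, 0, 0, 0, 0, 0, 0]
    - [0, 0, 0, 0, 0, 0, 0]
  grip_force: 60

```text
t: 7.05
tool_pos: [0.4532, 0.1997, 0.1277]
tool_rot: [0.18, 3.136, 0.0]
contact_force: [-0.6, -1.1, 0.6]
opening: 0.0105
```

```bash
python3 - <<'E'
from h import *
o=ctrl.get_obs();print(o['t'],o['tool_pos'],o['opening'],o['contact_force'],o['wrist_torque'])
p=ctrl.get_image('wrist');save(p,'w5')
p=ctrl.get_image('scene'); cv2.imwrite('pics/s5.png',cv2.resize(p['frame'][130:260,280:450],None,fx=4.4,fy=4.4,interpolation=2))
E
```

```text
7.05 [0.45321618 0.1997318  0.12766764] 0.010512663366373541 [-0.58557793 -1.14373629  0.58599508] [-0.06724584 -0.01270038 -0.00029671]
```

View pics/w5.png

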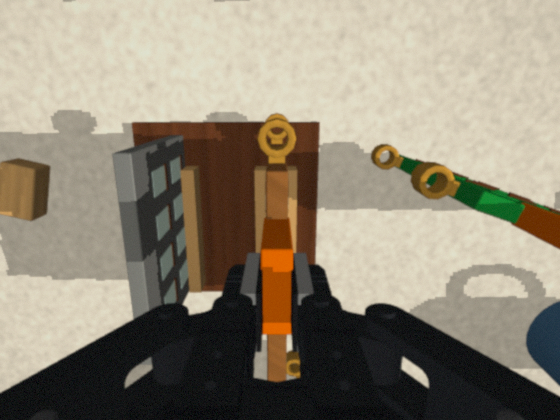

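View pics/s5.png

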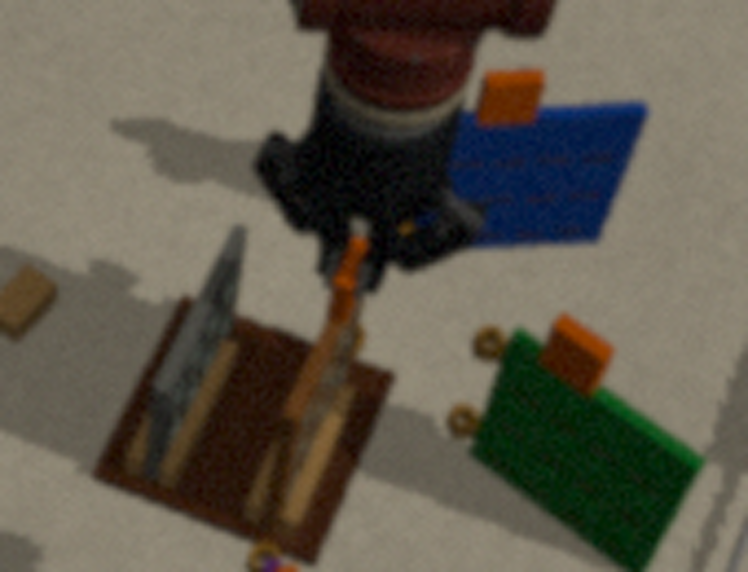

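Call:
carry_out:
  series:
    - [0, 0, 0.3, 0, 0, 0, 0]
    - [0, 0, 0.5, 0, 0, 0, 0]
    - [0, 0, 0.8, 0, 0, 0, 0]
    - [0, 0, 1, 0, 0, 0, 0]
    - [0, 0, 1, 0, 0, 0, 0]
    - [0, 0, 1, 0, 0, 0, 0]
    - [0, 0, 1, 0, 0, 0, 0]
    - [0, 0, 0.4, 0, 0, 0, 0]
    - [0, 0, 0, 0, 0, 0, 0]
  grip_force: 60

```text
t: 8.05
tool_pos: [0.454, 0.1999, 0.2799]
tool_rot: [0.18, 3.132, 0.002]
contact_force: [0.5, -0.9, -1.5]
opening: 0.0108
```

```bash
python3 - <<'E'
from h import *
o=ctrl.get_obs();print(o['t'],o['tool_pos'],o['opening'],o['contact_force'],o['wrist_torque'])
p=ctrl.get_image('wrist');save(p,'w6')
E
```

```text
8.05 [0.45397552 0.19993326 0.27988593] 0.010827002159362204 [ 0.50774135 -0.86488957 -1.52414484] [-0.01624389  0.00130753  0.01665788]
```

View pics/w6.png

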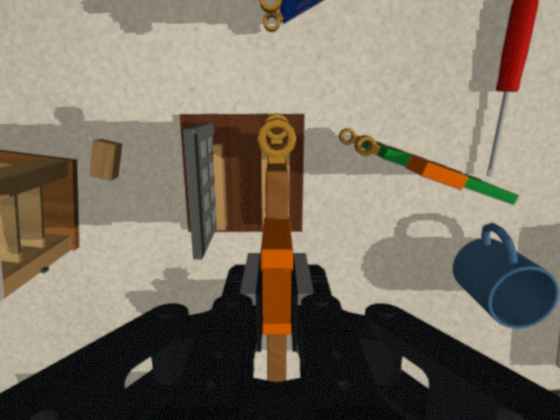

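Call:
carry_out:
  series:
    - [0.3, -0.5, 0, 0, 0, -0.2, 0]
    - [0.54, -1, 0, 0, 0, -0.2, 0]
    - [0.54, -1, 0, 0, 0, -0.2, 0]
    - [0.54, -1, 0, 0, 0, -0.2, 0]
    - [0.54, -1, 0, 0, 0, 0, 0]
    - [0.54, -1, 0, 0, 0, 0, 0]
    - [0.54, -1, 0, 0, 0, 0, 0]
    - [0.54, -1, 0, 0, 0, 0, 0]
    - [0.54, -1, 0, 0, 0, 0, 0]
    - [0.54, -1, 0, 0, 0, 0, 0]
    - [0.54, -1, 0, 0, 0, 0, 0]
    - [0.54, -1, 0, 0, 0, 0, 0]

```text
t: 9.3
tool_pos: [0.6086, -0.09, 0.2749]
tool_rot: [-0.307, -3.123, -0.0]
contact_force: [0.6, -0.6, -0.6]
opening: 0.0104
```

Call:
carry_out:
  series:
    - [0.54, -1, 0, 0, 0, 0, 0]
    - [0.2, -0.5, 0, 0, 0, 0, 0]
    - [0, 0, 0, 0, 0, 0, 0]
    - [0, 0, 0, 0, 0, 0, 0]

```text
t: 9.7
tool_pos: [0.6269, -0.125, 0.2765]
tool_rot: [-0.306, -3.125, -0.001]
contact_force: [-0.6, 0.1, -1.2]
opening: 0.0105
```

```bash
python3 - <<'E'
from h import *
o=ctrl.get_obs();print(o['t'],o['tool_pos'],o['tool_rot'],o['opening'],o['contact_force'],o['wrist_torque'])
p=ctrl.get_image('wrist');save(p,'w7')
print(p['shot'])
for n in('knuckle_up','slot_up','slot_low','stop'):
  for a in ctrl.mark_of(p,n)[:2]:
    print(n,(np.array(a['position'])*[560,420]).round(1),a['p'])
p=ctrl.get_image('scene'); save(p,'s7')
E
```

```text
9.7 [ 0.62690619 -0.12502563  0.27645018] [-3.05969029e-01 -3.12480234e+00 -1.41818216e-03] 0.010462115146064644 [-0.60753436  0.09873575 -1.20865244] [ 0.08980539 -0.00927711 -0.05808849]
18
knuckle_up [276.7 137.4] 0.59
slot_up [279.2  96.7] 0.71
slot_low [279.6  95.4] 0.64
stop [147.3  80.6] 0.79
stop [275.5 135.1] 0.75
```

View pics/w7.png

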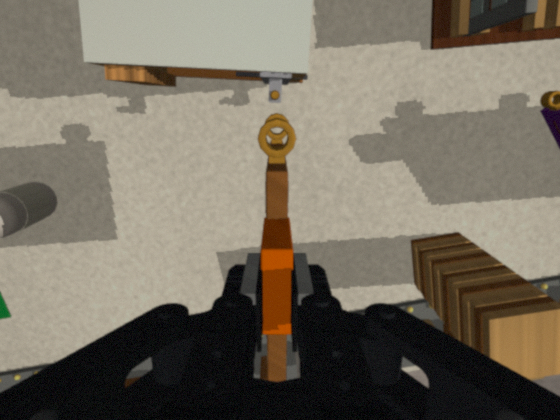

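View pics/s7.png

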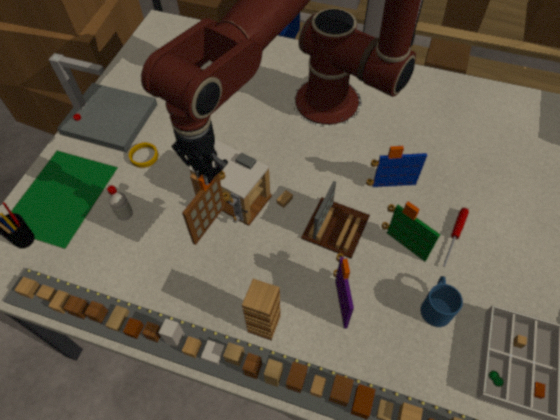

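```bash
python3 - <<'E'
from h import *
f=cv2.imread('pics/w7.png'); cv2.imwrite('pics/w7c.png',cv2.resize(f[55:175,225:325],None,fx=5,fy=5,interpolation=2))
f=cv2.imread('pics/s7.png'); cv2.imwrite('pics/s7c.png',cv2.resize(f[130:250,170:290],None,fx=5,fy=5,interpolation=2))
E
```

```text
(no output)
```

View pics/w7c.png

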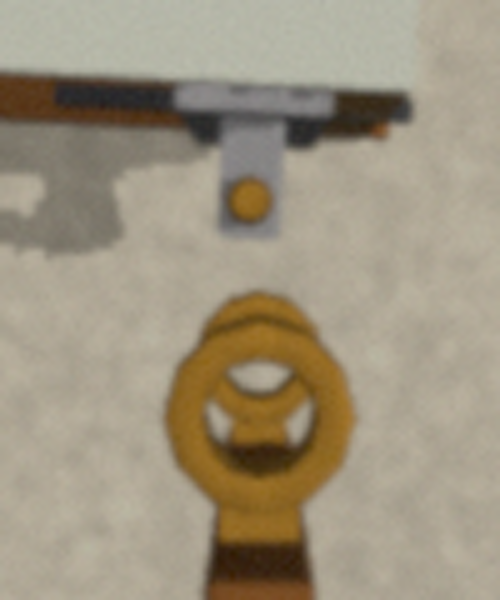

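View pics/s7c.png

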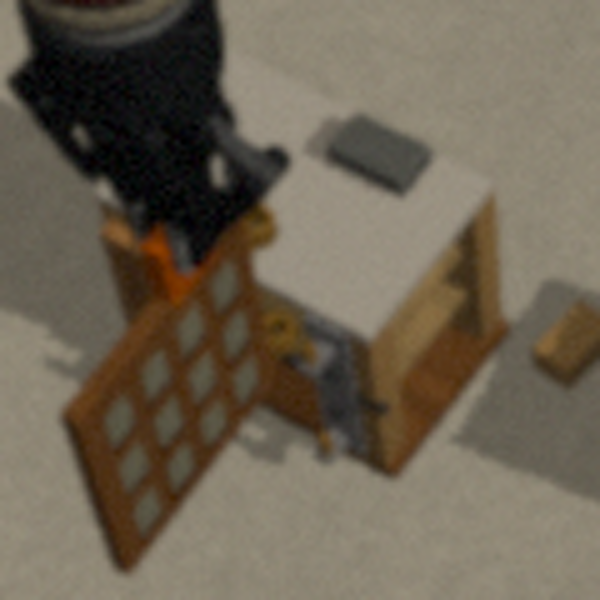

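```bash
python3 - <<'E'
from h import *
obs=[ctrl.get_obs()];p=ctrl.get_image('wrist');obs.append(ctrl.get_obs());t=ctrl.get_image('top');s=ctrl.get_image('scene')
o=dict(obs[0]);o['tool_pos']=np.mean([a['tool_pos'] for a in obs],0)
print([a['tool_pos'].round(4) for a in obs],[a['tool_rot'].round(4) for a in obs])
M=Rn.from_rotvec(o['tool_rot']).as_matrix();print('toolyaw',np.degrees(np.arctan2(M[1,1],M[0,1])))
W=ray(p,(275,95),o);S=ray(s,(232,199.5));T=ray(t,(309.4,205.2))
print('WS',tri([W,S]),'WT',tri([W,T]),'all',tri([W,S,T]))
K=atz(p,(277,138.6),o['tool_pos'][2]-.0005,o);print('K',K)
for z in(.115,.12,.125,.13):
  P=atz(p,(275,95),z,o); d=P-K; print(z,P.round(4),d.round(4),'tool xy',(M.T@d)[:2].round(4))
a=atz(p,(84,63),.141,o);b=atz(p,(310,77),.141,o);print('roof',a,b,np.linalg.norm(a-b),np.degrees(np.arctan2(-(b-a)[0],(b-a)[1])))
print(proj(s,[.55,-.11,.12])) 
print(ctrl.get_obs()['t'])
E
```

```text
[array([ 0.6274, -0.1245,  0.2777]), array([ 0.6274, -0.1246,  0.2777])] [array([ 0.3038,  3.1265, -0.    ]), array([ 0.304 ,  3.1265, -0.    ])]
toolyaw 78.90000125856132
WS (array([ 0.55261369, -0.11150116,  0.13387931]), [np.float64(0.0012635122684864703), np.float64(0.001263512268486503)]) WT (array([ 0.55327624, -0.11193942,  0.08804987]), [np.float64(0.0010189814829072996), np.float64(0.0010189814829074258)]) all (array([ 0.55222965, -0.11001898,  0.13342396]), [np.float64(0.00276368434602766), np.float64(0.0006499591324857035), np.float64(0.00310048063597317)])
K [ 0.57580722 -0.11562658  0.27721886]
0.115 [ 0.5529 -0.1126  0.115 ] [-0.0229  0.0031 -0.1622] tool xy [ 0.0231 -0.0014]
0.12 [ 0.553  -0.1126  0.12  ] [-0.0228  0.003  -0.1572] tool xy [ 0.023  -0.0014]
0.125 [ 0.5531 -0.1126  0.125 ] [-0.0227  0.003  -0.1522] tool xy [ 0.0229 -0.0014]
0.13 [ 0.5532 -0.1126  0.13  ] [-0.0226  0.003  -0.1472] tool xy [ 0.0228 -0.0014]
roof [ 0.49952396 -0.25927271  0.141     ] [ 0.5450802  -0.08183764  0.141     ] 0.18318999357285112 -14.3995919551818
[232.9404029  201.87544372]
10.15
```

Call:
carry_out:
  series:
    - [0, 0, -0.8, 0, 0, 0, 0]
    - [0, 0, -0.8, 0, 0, 0, 0]
    - [0, 0, -0.8, 0, 0, 0, 0]
    - [0, 0, -0.8, 0, 0, 0, 0]
    - [0, 0, -0.6, 0, 0, 0, 0]
    - [0, 0, -0.6, 0, 0, 0, 0]
    - [0, 0, -0.4, 0, 0, 0, 0]
    - [0, 0, 0, 0, 0, 0, 0]
    - [0, 0, 0, 0, 0, 0, 0]

```text
t: 11.05
tool_pos: [0.6279, -0.1254, 0.1579]
tool_rot: [0.305, 3.126, -0.0]
contact_force: [0.4, -0.2, -1.4]
opening: 0.0103
```

```bash
cat > look.py <<'E'
from h import *
import sys
n=sys.argv[1]
o=ctrl.get_obs();p=ctrl.get_image('wrist');save(p,'w'+n)
print(round(o['t'],2),o['tool_pos'].round(4),o['tool_rot'].round(4),o['opening'].round(4),o['contact_force'].round(2),o['wrist_torque'].round(3))
a=cv2.resize(p['frame'][40:180,220:340],None,fx=3.3,fy=3.3,interpolation=2)
s=ctrl.get_image('scene');save(s,'s'+n)
b=cv2.resize(s['frame'][155:239,185:266],None,fx=4.9,fy=5.5,interpolation=2)
b=cv2.resize(s['frame'][150:243,185:262],None,fx=4.97,fy=4.97,interpolation=2)
h=min(a.shape[0],b.shape[0]);cv2.imwrite('pics/c'+n+'.png',np.hstack([a[:h],b[:h]]))
E
python3 look.py 8
```

```text
Traceback (most recent call last):
  File "look.py", line 5, in <module>
    print(round(o['t'],2),o['tool_pos'].round(4),o['tool_rot'].round(4),o['opening'].round(4),o['contact_force'].round(2),o['wrist_torque'].round(3))
                                                                        ^^^^^^^^^^^^^^^^^^
AttributeError: 'float' object has no attribute 'round'
```

```bash
sed -i "s/o\['opening'\].round(4)/round(o['opening'],4)/" look.py; python3 look.py 8
```

```text
11.1 [ 0.6282 -0.1256  0.1585] [ 3.054e-01  3.125e+00 -6.000e-04] 0.0109 [ 0.25 -0.56 -1.76] [0.027 0.068 0.023]
```

View pics/c8.png

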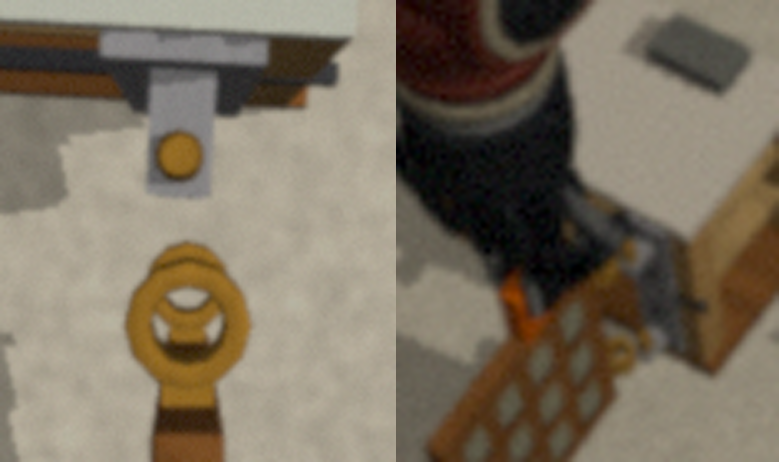

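View pics/w8.png

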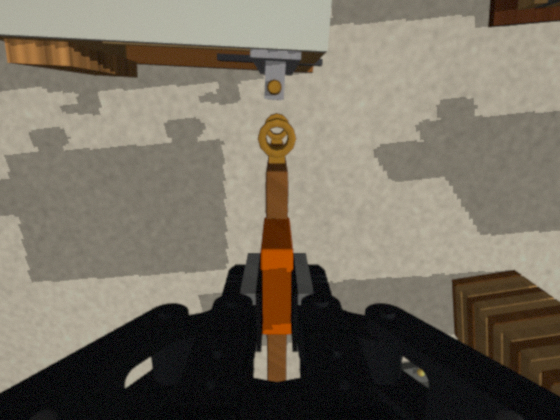

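```bash
python3 - <<'E'
from h import *
s=ctrl.get_image('scene')
s_=cv2.resize(s['frame'][180:235,215:262],None,fx=12,fy=10.5,interpolation=cv2.INTER_CUBIC);cv2.imwrite('pics/s8z.png',s_)
o=ctrl.get_obs();p=ctrl.get_image('wrist')
K=atz(p,(220+188/3.3,40+323/3.3),o['tool_pos'][2]-.0005,o);P=atz(p,(220+180/3.3,40+156/3.3),.13,o);print(K,P)
M=Rn.from_rotvec(o['tool_rot']).as_matrix();print((M.T@(P-K))[:2])
z0=o['tool_pos'][2]
print('Klow bottom/top',proj(s,[K[0],K[1],z0-.1045]),proj(s,[K[0],K[1],z0-.0905]))
print('Kup bottom/top',proj(s,[K[0],K[1],z0-.0145]),proj(s,[K[0],K[1],z0-.0005]))
for z in(.02,.03,.04,.05,.11,.12,.13,.14): print(z,proj(s,[P[0],P[1],z]).round(1))
E
```

```text
[ 0.57631529 -0.11652178  0.15822567] [ 0.55219189 -0.11306608  0.13      ]
[ 0.02439525 -0.00127161]
Klow bottom/top [229.46784512 222.23697248] [228.93656762 219.56677202]
Kup bottom/top [225.87418274 204.17522708] [225.27484382 201.16294993]
0.02 [235.1 221.8]
0.03 [234.7 220. ]
0.04 [234.4 218.1]
0.05 [234.1 216.2]
0.11 [231.9 204.3]
0.12 [231.5 202.2]
0.13 [231.2 200.1]
0.14 [230.8 198. ]
```

View pics/s8z.png

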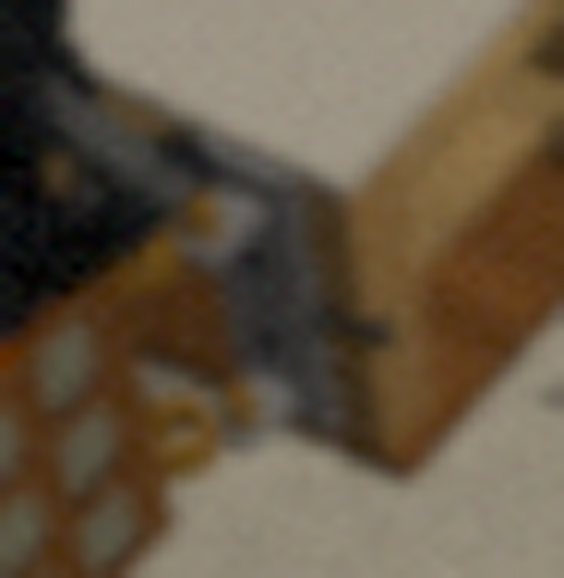

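Call:
carry_out:
  series:
    - [0, 0, 0.16, 0, 0, 0, 0]
    - [-0.32, 0.05, 0, 0, 0, 0, 0]
    - [-0.32, 0.05, 0, 0, 0, 0, 0]
    - [-0.32, 0.04, 0, 0, 0, 0, 0]
    - [0, 0, 0, 0, 0, 0, 0]
    - [0, 0, 0, 0, 0, 0, 0]

```text
t: 11.9
tool_pos: [0.6032, -0.1218, 0.1614]
tool_rot: [0.306, 3.126, -0.0]
contact_force: [-0.3, 0.1, -1.8]
opening: 0.0106
```

```bash
python3 look.py 9
```

```text
11.9 [ 0.6032 -0.1218  0.1614] [ 0.3057  3.1265 -0.    ] 0.0106 [-0.32  0.13 -1.79] [0.008 0.026 0.002]
```

View pics/c9.png

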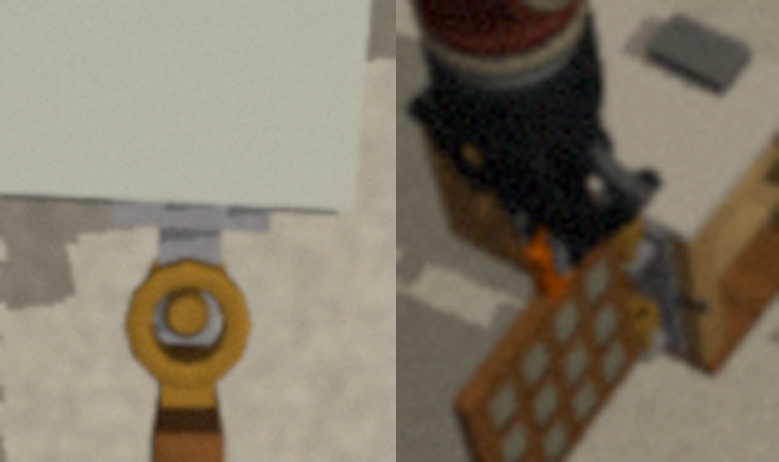

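```bash
python3 - <<'E'
from h import *
f=cv2.imread('pics/w9.png'); cv2.imwrite('pics/z9.png',cv2.resize(f[110:170,250:305],None,fx=10,fy=10,interpolation=cv2.INTER_CUBIC))
E
```

```text
(no output)
```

View pics/z9.png

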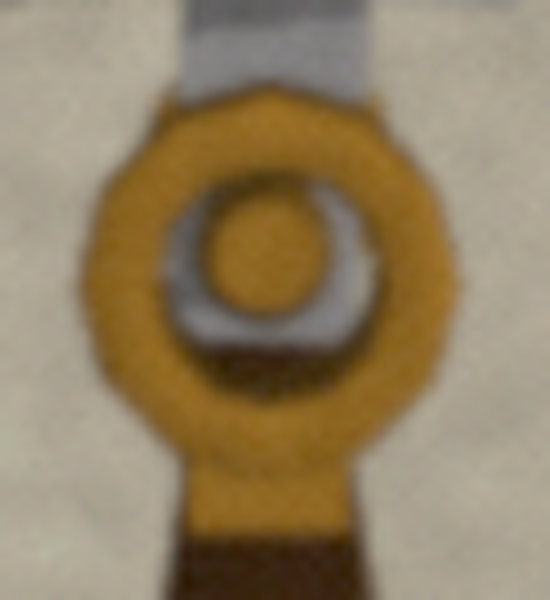

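```bash
python3 - <<'E'
from h import *
o=ctrl.get_obs();p=ctrl.get_image('wrist');z0=o['tool_pos'][2]
M=Rn.from_rotvec(o['tool_rot']).as_matrix()
for rb in (283,):
  K=atz(p,(277.15,110+rb/10),z0-.0005,o)
  for z in(.132,.137,.142):
    P=atz(p,(276.7,135.5),z,o);print(z,(P-K)[:2].round(4),(M.T@(P-K))[:2].round(4))
E
```

```text
0.132 [ 0.0011 -0.0004] [-0.0012 -0.0002]
0.137 [ 0.0007 -0.0003] [-0.0007 -0.0002]
0.142 [ 0.0003 -0.0002] [-0.0003 -0.0002]
```

Call:
carry_out:
  series:
    - [0.03, -0.01, -0.1, 0, 0, 0, 0]
    - [0, 0, -0.1, 0, 0, 0, 0]
    - [0, 0, -0.1, 0, 0, 0, 0]
    - [0, 0, 0, 0, 0, 0, 0]

```text
t: 12.45
tool_pos: [0.6039, -0.1219, 0.153]
tool_rot: [-0.305, -3.125, -0.0]
contact_force: [-0.7, 0.0, -2.1]
opening: 0.0108
```

```bash
python3 look.py 10; python3 - <<'E'
from h import *
f=cv2.imread('pics/w10.png'); cv2.imwrite('pics/z10.png',cv2.resize(f[110:170,250:305],None,fx=10,fy=10,interpolation=cv2.INTER_CUBIC))
E
```

```text
12.45 [ 0.6039 -0.1219  0.153 ] [-3.0540e-01 -3.1253e+00 -5.0000e-04] 0.0108 [-0.66  0.04 -2.09] [-0.002  0.026  0.011]
```

View pics/z10.png

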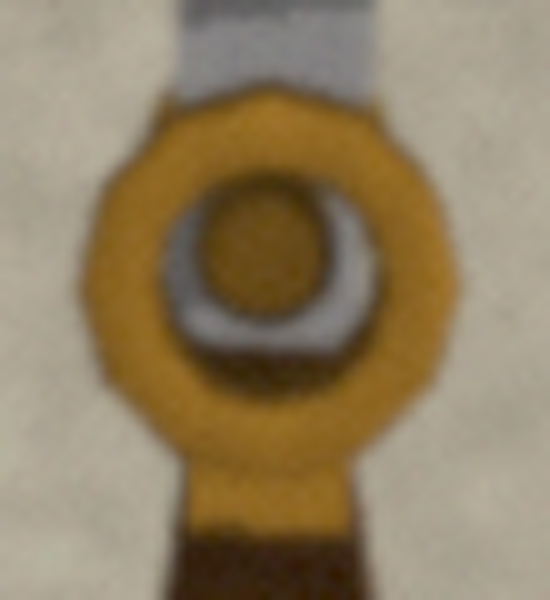

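Call:
carry_out:
  series:
    - [-0.016, -0.012, -0.1, 0, 0, 0, 0]
    - [0, 0, -0.1, 0, 0, 0, 0]
    - [0, 0, 0, 0, 0, 0, 0]

```text
t: 12.85
tool_pos: [0.6036, -0.1223, 0.1483]
tool_rot: [-0.306, -3.126, -0.0]
contact_force: [-0.4, -0.4, -1.4]
opening: 0.011
```

Call:
carry_out:
  series:
    - [0, 0, -0.08, 0, 0, 0, 0]
    - [0, 0, -0.08, 0, 0, 0, 0]
    - [0, 0, 0, 0, 0, 0, 0]

```text
t: 13.15
tool_pos: [0.6037, -0.1223, 0.1444]
tool_rot: [-0.305, -3.126, -0.0]
contact_force: [0.7, 0.1, -1.2]
opening: 0.0107
```

```bash
python3 look.py 11; python3 - <<'E'
from h import *
f=cv2.imread('pics/w11.png'); cv2.imwrite('pics/z11.png',cv2.resize(f[110:170,250:305],None,fx=10,fy=10,interpolation=cv2.INTER_CUBIC))
E
```

```text
13.15 [ 0.6037 -0.1223  0.1444] [-3.054e-01 -3.126e+00 -3.000e-04] 0.0107 [ 0.71  0.1  -1.15] [ 0.003  0.038 -0.032]
```

View pics/z11.png

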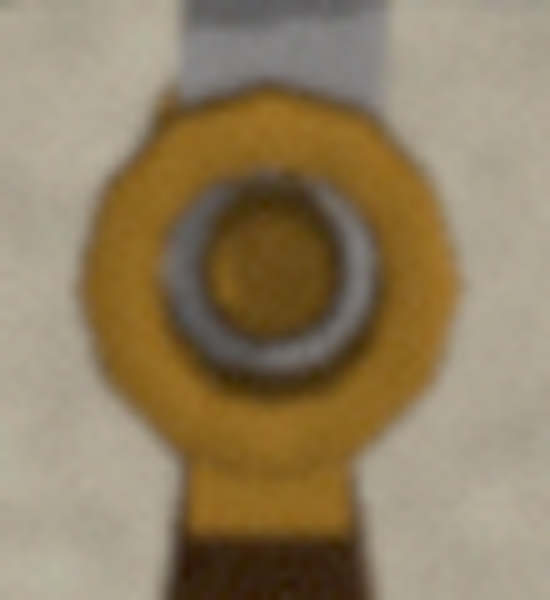

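Call:
carry_out:
  series:
    - [0, 0, -0.08, 0, 0, 0, 0]
    - [0, 0, -0.08, 0, 0, 0, 0]
    - [0, 0, 0, 0, 0, 0, 0]

```text
t: 13.55
tool_pos: [0.6036, -0.1223, 0.1404]
tool_rot: [-0.305, -3.126, -0.0]
contact_force: [0.4, -0.5, -1.6]
opening: 0.0104
```

Call:
carry_out:
  series:
    - [0, 0, -0.06, 0, 0, 0, 0]
    - [0, 0, -0.06, 0, 0, 0, 0]
    - [0, 0, 0, 0, 0, 0, 0]

```text
t: 13.85
tool_pos: [0.6039, -0.1224, 0.1377]
tool_rot: [-0.305, -3.127, 0.0]
contact_force: [-0.6, 0.3, -1.3]
opening: 0.0109
```

Call:
carry_out:
  series:
    - [0, 0, -0.05, 0, 0, 0, 0]
    - [0, 0, -0.05, 0, 0, 0, 0]
    - [0, 0, 0, 0, 0, 0, 0]

```text
t: 14.15
tool_pos: [0.6047, -0.1226, 0.1372]
tool_rot: [0.305, 3.125, -0.001]
contact_force: [0.3, 0.4, 5.0]
opening: 0.0106
```

```bash
python3 look.py 12; python3 - <<'E'
from h import *
f=cv2.imread('pics/w12.png'); cv2.imwrite('pics/z12.png',cv2.resize(f[110:170,250:305],None,fx=10,fy=10,interpolation=cv2.INTER_CUBIC))
E
```

```text
14.15 [ 0.6047 -0.1226  0.1372] [ 3.0530e-01  3.1247e+00 -7.0000e-04] 0.0106 [0.33 0.37 4.98] [ 0.138  0.345 -0.021]
```

View pics/z12.png

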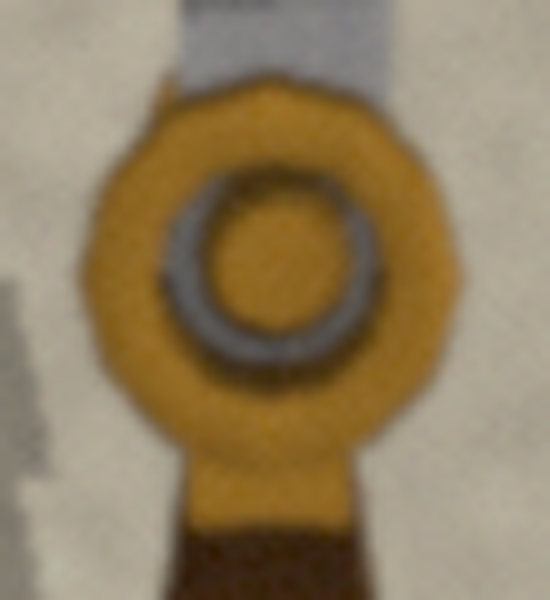

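View pics/c12.png

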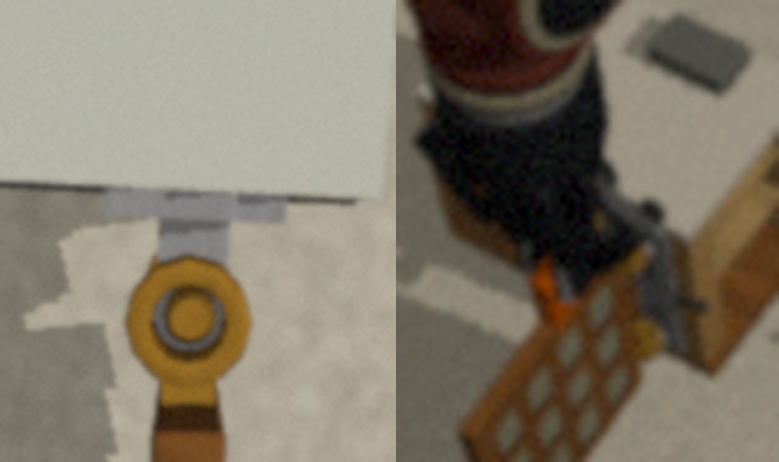

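```bash
python3 - <<'E'
from h import *
o=ctrl.get_obs();p=ctrl.get_image('wrist')
x=o['tool_pos'];print(o['q'].round(3),o['contact_force'])
K=atz(p,(277.3,137.4),x[2],o);print('K',K,'r',(x-K)[:2],np.linalg.norm((x-K)[:2]))
a=ctrl.trace(p,'building')
for m in a[:1]: cv2.imwrite('pics/m.png',m['mask'].astype(np.uint8)*255)
st=ctrl.mark_of(p,'stop'); print([(np.array(s['position'])*[560,420],s['p']) for s in st])
M=Rn.from_rotvec(o['tool_rot']).as_matrix();y0=np.arctan2(M[1,1],M[0,1]);print('toolyaw',np.degrees(y0))
r=(x-K)[:2]
c=np.array([.6040,-.1224])-K[:2]
N=32;d=.05
for i in range(N):
    R=lambda t:np.array([[np.cos(t),-np.sin(t)],[np.sin(t),np.cos(t)]])
    s=(R(-(i+1)*d)-R(-i*d))@r/.025
    print(i,s.round(3))
E
```

```text
[-0.321  0.074  1.689  0.     1.377 -1.697] [-0.84350167  0.78998118  5.8574604 ]
K [ 0.55255826 -0.11338538  0.13724594] r [ 0.05218912 -0.00923166] 0.05299931490478701
[(array([ 78.4  , 107.394]), 0.74)]
toolyaw 78.83796316304482
0 [-0.021 -0.104]
1 [-0.026 -0.103]
2 [-0.031 -0.101]
3 [-0.036 -0.1  ]
4 [-0.041 -0.098]
5 [-0.046 -0.095]
6 [-0.051 -0.093]
7 [-0.055 -0.09 ]
8 [-0.06  -0.087]
9 [-0.064 -0.084]
10 [-0.068 -0.081]
11 [-0.072 -0.078]
12 [-0.076 -0.074]
13 [-0.08 -0.07]
14 [-0.083 -0.066]
15 [-0.086 -0.062]
16 [-0.089 -0.057]
17 [-0.092 -0.053]
18 [-0.094 -0.048]
19 [-0.097 -0.043]
20 [-0.099 -0.038]
21 [-0.101 -0.033]
22 [-0.102 -0.028]
23 [-0.103 -0.023]
24 [-0.104 -0.018]
25 [-0.105 -0.013]
26 [-0.106 -0.007]
27 [-0.106 -0.002]
28 [-0.106  0.003]
29 [-0.106  0.008]
30 [-0.105  0.014]
31 [-0.104  0.019]
```

View pics/w12.png

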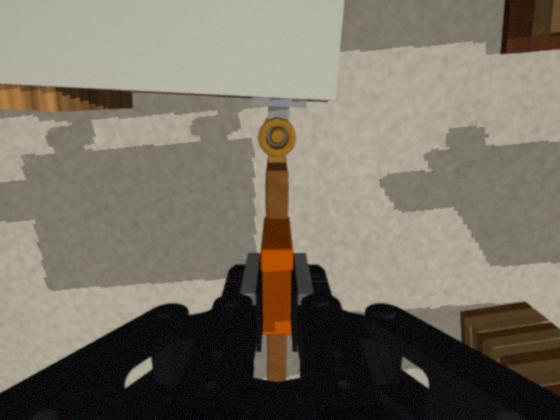

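Call:
carry_out:
  series:
    - [0, 0, 0.06, 0, 0, 0, 0]
    - [-0.021, -0.104, 0, 0, 0, -0.5, 0]
    - [-0.026, -0.103, 0, 0, 0, -0.5, 0]
    - [-0.031, -0.101, 0, 0, 0, -0.5, 0]
    - [-0.036, -0.1, 0, 0, 0, -0.5, 0]
    - [-0.041, -0.098, 0, 0, 0, -0.5, 0]
    - [-0.046, -0.095, 0, 0, 0, -0.5, 0]
    - [0, 0, 0, 0, 0, 0, 0]

```text
t: 15.2
tool_pos: [0.599, -0.1377, 0.1373]
tool_rot: [0.77, 3.045, -0.0]
contact_force: [-0.4, 0.2, 3.6]
opening: 0.0105
```

```bash
python3 look.py 13
```

```text
15.2 [ 0.599  -0.1377  0.1373] [ 7.6960e-01  3.0454e+00 -3.0000e-04] 0.0105 [-0.4   0.17  3.61] [ 0.065  0.28  -0.037]
```

View pics/c13.png

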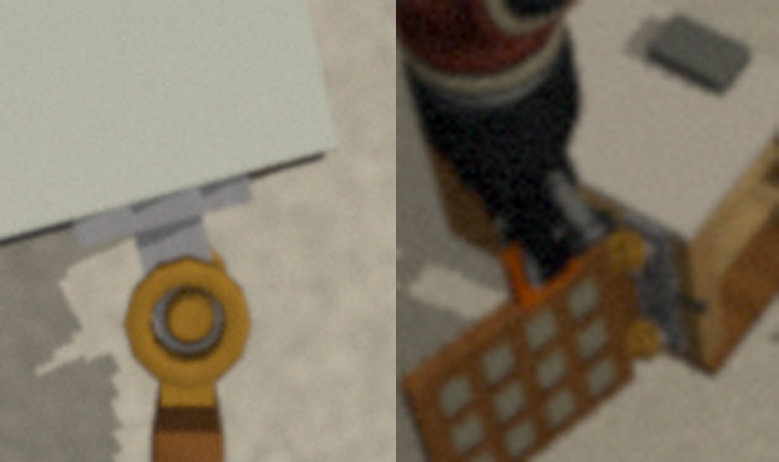

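Call:
carry_out:
  series:
    - [-0.051, -0.093, 0, 0, 0, -0.5, 0]
    - [-0.055, -0.09, 0, 0, 0, -0.5, 0]
    - [-0.06, -0.087, 0, 0, 0, -0.5, 0]
    - [-0.064, -0.084, 0, 0, 0, -0.5, 0]
    - [-0.068, -0.081, 0, 0, 0, -0.5, 0]
    - [-0.072, -0.078, 0, 0, 0, -0.5, 0]
    - [-0.076, -0.074, 0, 0, 0, -0.5, 0]
    - [-0.08, -0.07, 0, 0, 0, -0.5, 0]
    - [-0.083, -0.066, 0, 0, 0, -0.5, 0]
    - [-0.086, -0.062, 0, 0, 0, -0.5, 0]
    - [0, 0, 0, 0, 0, 0, 0]

```text
t: 16.4
tool_pos: [0.5817, -0.1572, 0.1373]
tool_rot: [1.498, 2.761, 0.0]
contact_force: [-0.7, -1.0, 3.1]
opening: 0.0109
```

Call:
carry_out:
  series:
    - [-0.089, -0.057, 0, 0, 0, -0.5, 0]
    - [-0.092, -0.053, 0, 0, 0, -0.5, 0]
    - [-0.094, -0.048, 0, 0, 0, -0.5, 0]
    - [-0.097, -0.043, 0, 0, 0, -0.5, 0]
    - [-0.099, -0.038, 0, 0, 0, -0.5, 0]
    - [-0.101, -0.033, 0, 0, 0, -0.5, 0]
    - [-0.102, -0.028, 0, 0, 0, -0.5, 0]
    - [-0.103, -0.023, 0, 0, 0, -0.5, 0]
    - [-0.104, -0.018, 0, 0, 0, -0.5, 0]
    - [-0.105, -0.013, 0, 0, 0, -0.5, 0]
    - [0, 0, 0, 0, 0, 0, 0]

```text
t: 17.5
tool_pos: [0.5571, -0.1661, 0.1374]
tool_rot: [2.133, 2.305, 0.0]
contact_force: [-0.5, -0.4, 3.5]
opening: 0.0105
```

```bash
python3 look.py 14; python3 -c "
from h import *
p=ctrl.get_image('top');cv2.imwrite('pics/t14.png',cv2.resize(p['frame'][180:280,270:370],None,fx=5.5,fy=5.5,interpolation=2))"
```

```text
17.5 [ 0.5571 -0.1661  0.1374] [2.1331e+00 2.3049e+00 2.0000e-04] 0.0105 [-0.52 -0.37  3.51] [-0.031  0.195  0.061]
```

View pics/w14.png

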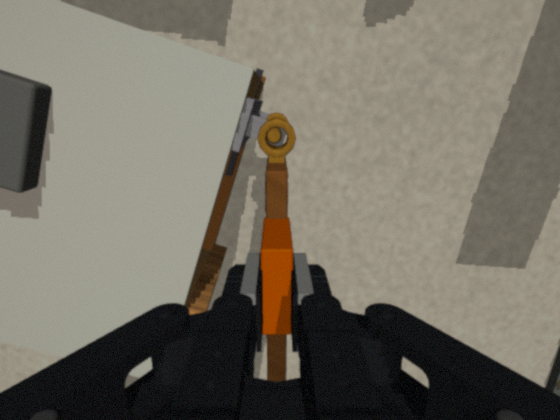

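View pics/s14.png

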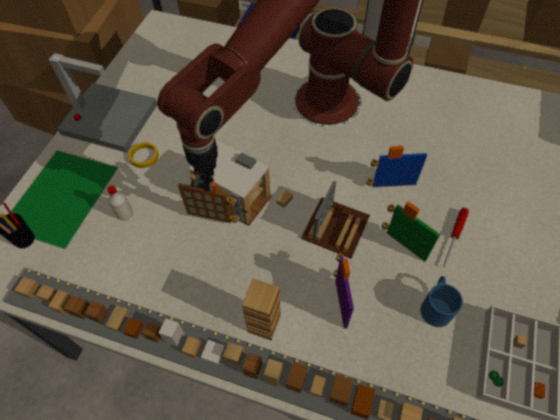

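Call:
carry_out:
  series:
    - [-0.106, -0.007, 0, 0, 0, -0.5, 0]
    - [-0.106, -0.002, 0, 0, 0, -0.5, 0]
    - [-0.106, 0.003, 0, 0, 0, -0.5, 0]
    - [-0.106, 0.008, 0, 0, 0, -0.5, 0]
    - [0, 0, 0, 0, 0, 0, 0]

```text
t: 18.15
tool_pos: [0.5465, -0.1659, 0.1373]
tool_rot: [2.354, 2.08, 0.0]
contact_force: [0.2, -1.1, 5.6]
opening: 0.0106
```

```bash
python3 look.py 15; python3 - <<'E'
from h import *
o=ctrl.get_obs();M=Rn.from_rotvec(o['tool_rot']).as_matrix();print(np.degrees(np.arctan2(M[1,1],M[0,1])))
E
```

```text
18.15 [ 0.5465 -0.1659  0.1373] [2.3537e+00 2.0796e+00 3.0000e-04] 0.0106 [ 0.19 -1.07  5.61] [0.003 0.268 0.057]
-7.027392002395136
```

View pics/w15.png

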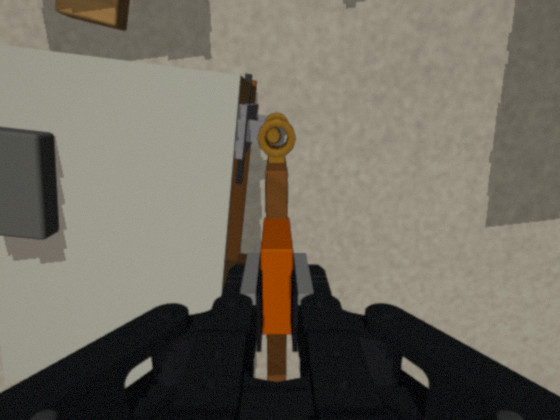

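Call:
carry_out:
  series:
    - [-0.05, 0.004, 0.03, 0, 0, -0.2, 0]
    - [-0.05, 0.005, 0, 0, 0, -0.2, 0]
    - [0, 0, 0, 0, 0, 0, 0]

```text
t: 18.55
tool_pos: [0.5439, -0.1655, 0.1375]
tool_rot: [2.396, 2.032, 0.001]
contact_force: [1.1, -0.6, 2.0]
opening: 0.0107
```

Call:
carry_out:
  series:
    - [-0.042, 0.006, 0, 0, 0, -0.2, 0]
    - [0, 0, 0, 0, 0, 0, 0]

```text
t: 18.75
tool_pos: [0.5427, -0.1653, 0.1374]
tool_rot: [-2.416, -2.007, -0.0]
contact_force: [0.8, 0.1, 2.7]
opening: 0.0107
```

```bash
python3 look.py 16; python3 - <<'E'
from h import *
o=ctrl.get_obs();M=Rn.from_rotvec(o['tool_rot']).as_matrix();print(np.degrees(np.arctan2(M[1,1],M[0,1])))
f=cv2.imread('pics/w16.png');cv2.imwrite('pics/z16.png',cv2.resize(f[50:300,190:330],None,fx=2.3,fy=2.3,interpolation=2))
f=cv2.imread('pics/s16.png');cv2.imwrite('pics/y16.png',cv2.resize(f[140:240,160:280],None,fx=5.5,fy=5.5,interpolation=2))
E
```

```text
18.75 [ 0.5427 -0.1653  0.1374] [-2.4165e+00 -2.0073e+00 -3.0000e-04] 0.0107 [0.83 0.14 2.74] [-0.015 -0.174  0.009]
-10.541354474283462
```

View pics/z16.png

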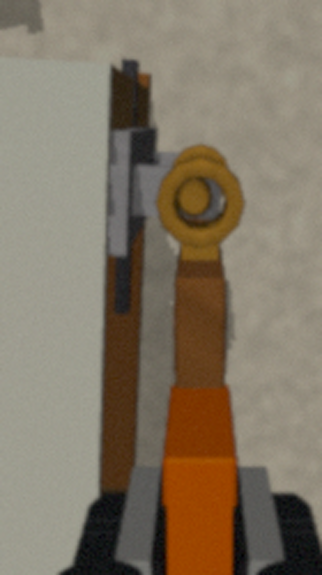

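View pics/y16.png

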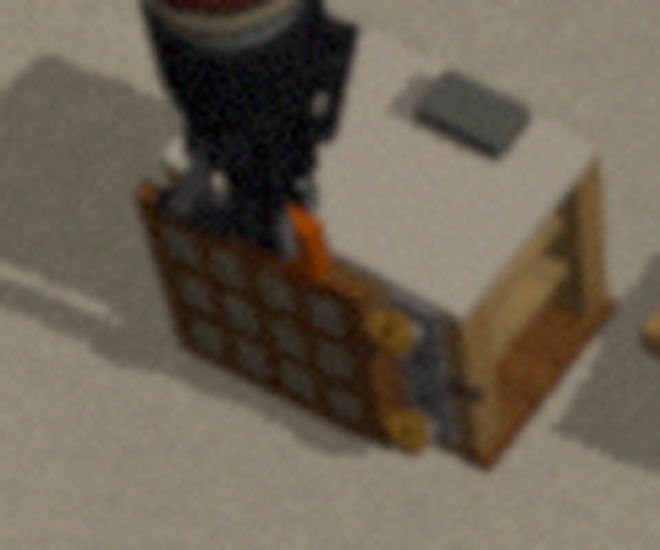

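Call:
carry_out:
  series:
    - [-0.07, 0.006, 0, 0, 0, -0.2, 0]
    - [0, 0, 0, 0, 0, 0, 0]

```text
t: 19.05
tool_pos: [0.5408, -0.1651, 0.1374]
tool_rot: [-2.436, -1.983, -0.0]
contact_force: [1.1, 0.6, 0.8]
opening: 0.0102
```

Call:
carry_out:
  series:
    - [-0.05, 0.007, 0, 0, 0, -0.2, 0]
    - [0, 0, 0, 0, 0, 0, 0]

```text
t: 19.25
tool_pos: [0.5395, -0.1649, 0.1374]
tool_rot: [-2.456, -1.958, 0.0]
contact_force: [0.6, -0.2, 2.1]
opening: 0.0104
```

```bash
python3 look.py 17; python3 - <<'E'
from h import *
o=ctrl.get_obs();M=Rn.from_rotvec(o['tool_rot']).as_matrix();print(np.degrees(np.arctan2(M[1,1],M[0,1])))
f=cv2.imread('pics/w17.png');cv2.imwrite('pics/z17.png',cv2.resize(f[50:300,190:330],None,fx=2.3,fy=2.3,interpolation=2))
f=cv2.imread('pics/s17.png');cv2.imwrite('pics/y17.png',cv2.resize(f[140:240,160:280],None,fx=5.5,fy=5.5,interpolation=2))
E
```

```text
19.25 [ 0.5395 -0.1649  0.1374] [-2.4559 -1.9583  0.    ] 0.0104 [ 0.58 -0.19  2.09] [ 0.113 -0.242 -0.064]
-12.834059091075023
```

View pics/z17.png

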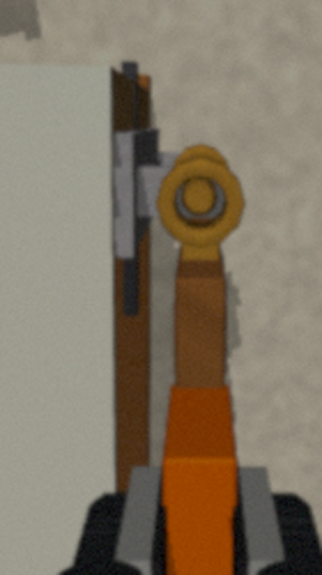

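View pics/y17.png

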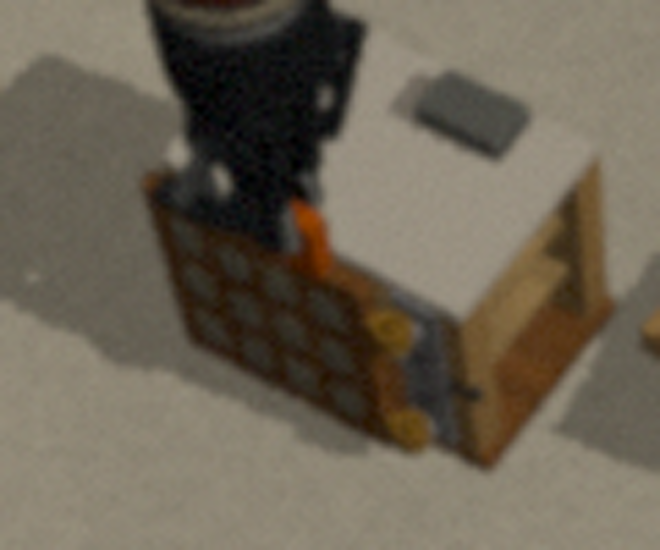

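Call:
carry_out:
  series:
    - [-0.042, 0.008, 0, 0, 0, -0.2, 0]
    - [0, 0, 0, 0, 0, 0, 0]

```text
t: 19.55
tool_pos: [0.5384, -0.1648, 0.1375]
tool_rot: [-2.475, -1.934, 0.0]
contact_force: [1.3, -0.1, 0.8]
opening: 0.0107
```

Call:
carry_out:
  series:
    - [-0.032, 0.006, 0, 0, 0, -0.15, 0]
    - [0, 0, 0, 0, 0, 0, 0]
    - [0, 0, 0, 0, 0, 0, 0]

```text
t: 19.85
tool_pos: [0.5381, -0.1648, 0.1375]
tool_rot: [2.489, 1.916, 0.001]
contact_force: [3.0, -0.6, -0.6]
opening: 0.0102
```

```bash
python3 look.py 18; python3 - <<'E'
from h import *
o=ctrl.get_obs();M=Rn.from_rotvec(o['tool_rot']).as_matrix();print(np.degrees(np.arctan2(M[1,1],M[0,1])))
f=cv2.imread('pics/w18.png');cv2.imwrite('pics/z18.png',cv2.resize(f[50:300,190:330],None,fx=2.3,fy=2.3,interpolation=2))
E
```

```text
19.85 [ 0.5381 -0.1648  0.1375] [2.489e+00 1.916e+00 7.000e-04] 0.0102 [ 2.97 -0.57 -0.57] [ 0.041 -0.667  0.178]
-14.826943529961413
```

View pics/z18.png

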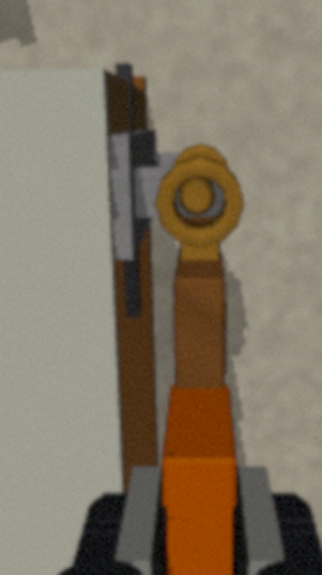

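View pics/w18.png

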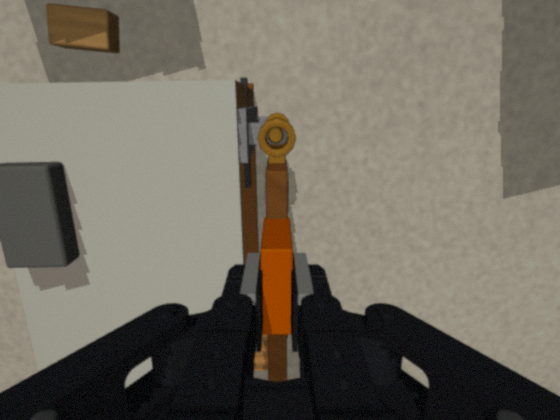

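Call:
carry_out:
  series:
    - [0, 0, 0, 0, 0, 0, 0.3]
    - [0, 0, 0, 0, 0, 0, 0.4]
    - [0, 0, 0, 0, 0, 0, 0.4]
    - [0, 0, 0, 0, 0, 0, 0.4]

```text
t: 20.35
tool_pos: [0.5376, -0.1648, 0.1376]
tool_rot: [-2.49, -1.916, 0.001]
contact_force: [0.7, 0.1, -0.3]
opening: 0.0342
```

```bash
python3 look.py 19
```

```text
20.35 [ 0.5376 -0.1648  0.1376] [-2.4895e+00 -1.9156e+00  7.0000e-04] 0.0342 [ 0.66  0.14 -0.25] [ 0.02  -0.025  0.037]
```

View pics/w19.png

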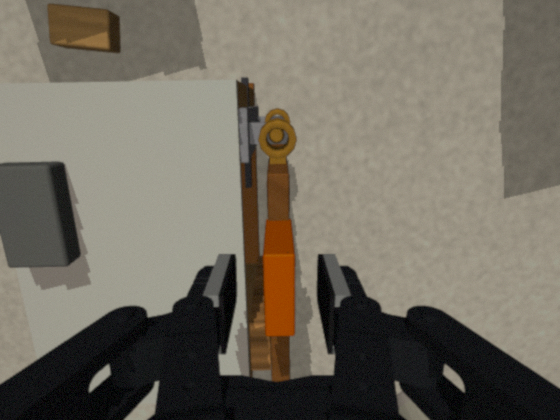

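Call:
carry_out:
  series:
    - [0, 0, 0.3, 0, 0, 0, 0.4]
    - [0, 0, 0.8, 0, 0, 0, 0.4]
    - [0, 0, 1, 0, 0, 0, 0.4]
    - [0, 0, 1, 0, 0, 0, 0.4]
    - [0, 0, 1, 0, 0, 0, 0.4]
    - [0, 0, 1, 0, 0, 0, 0.4]
    - [0, 0, 0, 0, 0, 0, 0.4]
    - [0, 0, 0, 0, 0, 0, 0.4]

```text
t: 21.25
tool_pos: [0.5381, -0.1649, 0.266]
tool_rot: [2.489, 1.915, 0.001]
contact_force: [-0.3, 0.4, -0.4]
opening: 0.0341
```

```bash
python3 look.py 20; python3 - <<'E'
from h import *
f=cv2.imread('pics/s20.png');cv2.imwrite('pics/y20.png',cv2.resize(f[140:240,160:280],None,fx=5.5,fy=5.5,interpolation=2))
E
```

```text
21.25 [ 0.5381 -0.1649  0.266 ] [2.4886e+00 1.9151e+00 1.0000e-03] 0.0341 [-0.29  0.38 -0.39] [ 0.03  -0.011  0.04 ]
```

View pics/w20.png

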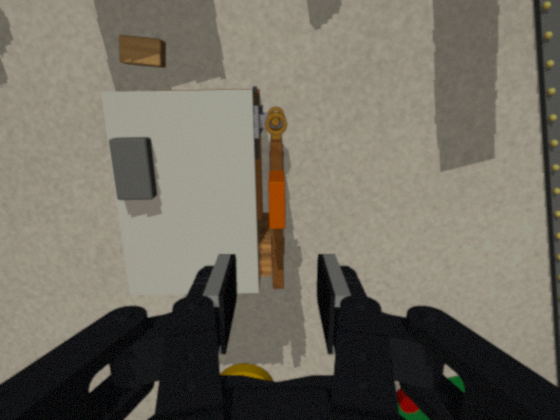

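View pics/y20.png

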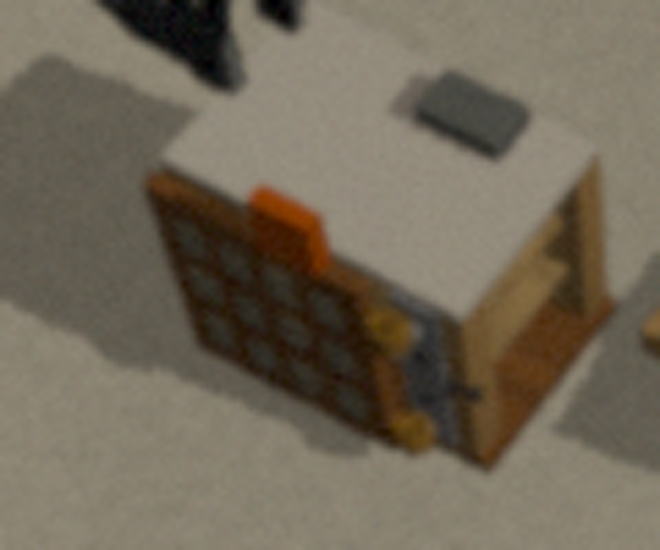

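```bash
python3 - <<'E'
from h import *
o=ctrl.get_obs();p=ctrl.get_image('wrist')
f=p['frame'];cv2.imwrite('pics/z20.png',cv2.resize(f[75:300,235:305],None,fx=4,fy=2.6,interpolation=cv2.INTER_CUBIC))
cv2.imwrite('pics/zz20.png',cv2.resize(f[215:300,240:300],None,fx=9,fy=7,interpolation=cv2.INTER_CUBIC))
E
```

```text
(no output)
```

View pics/z20.png

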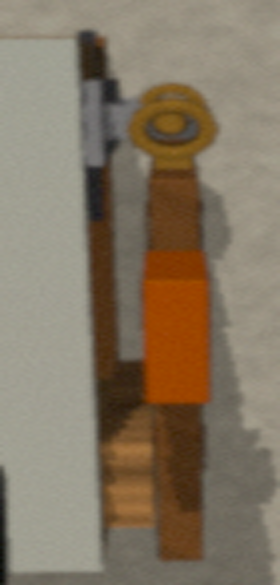

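View pics/zz20.png

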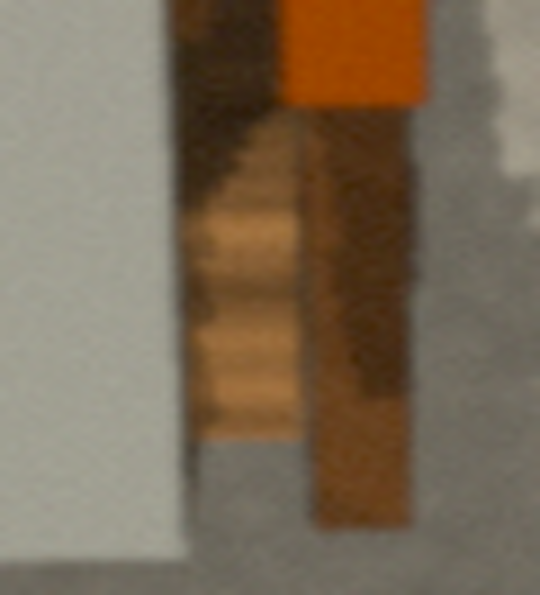

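```bash
python3 - <<'E'
from h import *
o=ctrl.get_obs();x=o['tool_pos'];p=ctrl.get_image('wrist')
f=p['frame'].astype(float)
for a,b in((247,254),(260,268),(270,276),(281,288)): print(a,[f[a:b,c].mean(0).round(0).astype(int).tolist() for c in range(268,290)])
for uv in((274.5,265),(286,265)): print(atz(p,uv,.158,o))
M=Rn.from_rotvec(o['tool_rot']).as_matrix();print(M.round(3)[:, :2])
E
```

```text
247 [[56, 102, 146], [58, 103, 146], [58, 103, 147], [55, 102, 144], [53, 94, 133], [40, 72, 104], [34, 62, 91], [29, 63, 97], [25, 60, 97], [24, 54, 87], [21, 48, 76], [18, 46, 73], [20, 47, 73], [20, 45, 72], [16, 43, 71], [20, 45, 72], [22, 45, 72], [39, 54, 72], [66, 77, 85], [87, 98, 104], [92, 103, 107], [92, 103, 109]]
260 [[56, 101, 144], [56, 101, 144], [55, 101, 144], [55, 100, 143], [52, 95, 136], [46, 80, 112], [37, 62, 88], [28, 58, 91], [28, 61, 96], [26, 59, 95], [26, 54, 88], [22, 48, 78], [18, 44, 72], [19, 44, 70], [21, 45, 72], [20, 46, 72], [24, 46, 71], [50, 63, 78], [82, 92, 97], [94, 104, 109], [94, 106, 111], [95, 107, 112]]
270 [[56, 102, 145], [56, 101, 144], [56, 101, 144], [54, 100, 142], [55, 97, 139], [54, 89, 121], [54, 76, 99], [37, 65, 97], [29, 66, 104], [31, 66, 104], [30, 65, 105], [28, 63, 102], [26, 60, 95], [25, 56, 91], [26, 58, 92], [28, 58, 94], [28, 57, 89], [48, 67, 89], [73, 85, 94], [91, 103, 108], [96, 108, 112], [96, 107, 112]]
281 [[96, 108, 113], [96, 108, 112], [96, 106, 111], [94, 105, 111], [94, 106, 111], [92, 104, 109], [80, 93, 105], [48, 72, 101], [30, 64, 101], [29, 64, 102], [30, 65, 103], [29, 66, 104], [30, 65, 104], [30, 65, 105], [30, 65, 104], [27, 63, 102], [32, 65, 102], [50, 72, 97], [76, 88, 98], [93, 104, 110], [94, 106, 111], [93, 105, 110]]
[ 0.51990722 -0.22605441  0.158     ]
[ 0.52934638 -0.22853952  0.158     ]
[[ 0.256  0.967]
 [ 0.967 -0.256]
 [ 0.001 -0.003]]
```

Call:
carry_out:
  series:
    - [0.3, -0.95, 0, 0, 0, 0, 0]
    - [0.3, -0.95, 0, 0, 0, 0, 0]
    - [0.3, -0.95, 0, 0, 0, 0, 0]
    - [0, 0, 0, 0, 0, 0, 0]
    - [0, 0, -1, 0, 0, 0, 0]
    - [0, 0, -1, 0, 0, 0, 0]
    - [0, 0, -0.8, 0, 0, 0, 0]
    - [0, 0, 0, 0, 0, 0, 0]

```text
t: 22.25
tool_pos: [0.5578, -0.234, 0.1901]
tool_rot: [-2.483, -1.911, 0.005]
contact_force: [-0.1, 1.1, -0.7]
opening: 0.0001
```

```bash
python3 look.py 21
```

```text
22.25 [ 0.5578 -0.234   0.1901] [-2.4828 -1.9114  0.005 ] 0.0001 [-0.06  1.12 -0.67] [ 0.03   0.012 -0.   ]
```

View pics/w21.png

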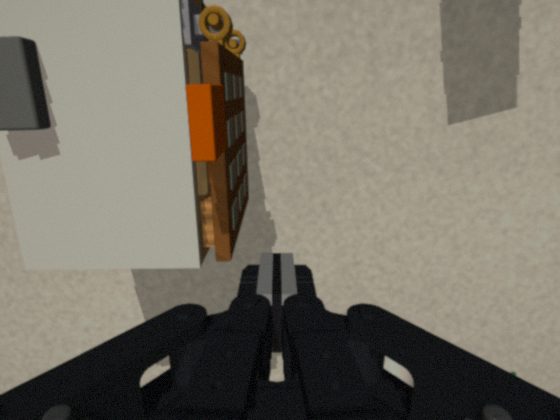

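Call:
carry_out:
  series:
    - [0, 0, -0.9, 0, 0, 0, 0]
    - [0, 0, -0.9, 0, 0, 0, 0]
    - [0, 0, -0.9, 0, 0, 0, 0]
    - [0, 0, -0.6, 0, 0, 0, 0]
    - [0, 0, 0, 0, 0, 0, 0]

```text
t: 22.85
tool_pos: [0.5594, -0.2353, 0.1111]
tool_rot: [-2.487, -1.914, 0.002]
contact_force: [-0.6, -0.1, -0.1]
opening: 0.0
```

```bash
python3 look.py 22; python3 - <<'E'
from h import *
f=cv2.imread('pics/s22.png');cv2.imwrite('pics/y22.png',cv2.resize(f[140:240,160:280],None,fx=5.5,fy=5.5,interpolation=2))
E
```

```text
22.85 [ 0.5594 -0.2353  0.1111] [-2.4873e+00 -1.9143e+00  1.8000e-03] 0.0 [-0.59 -0.08 -0.07] [ 0.028  0.001 -0.075]
```

View pics/w22.png

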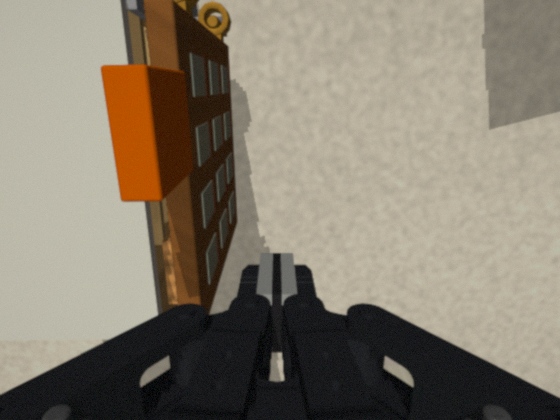

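View pics/y22.png

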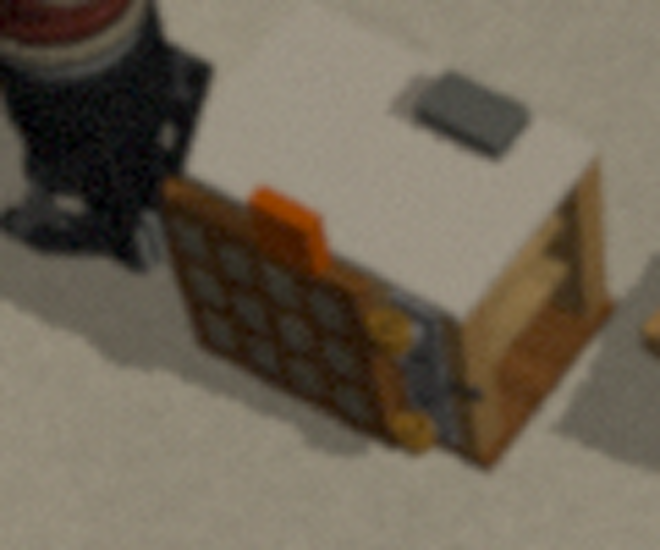

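```bash
python3 - <<'E'
from h import *
s=ctrl.get_image('scene');o=ctrl.get_obs();x=o['tool_pos'];w=ctrl.get_image('wrist')
for h in(0,.02,.03,.04): print(h,((proj(s,x+[0,0,h])-[160,140])*5.5).round(),proj(w,x+[0,0,h],o).round(1))
a=atz(w,(160,312),.158,o);print('free edge-ish',a)
M=Rn.from_rotvec(o['tool_rot']).as_matrix()
# panel shut model: pin axis K, yaw
K=np.array([.5525,-.1133]);n=np.array([.967,-.256]);y=np.array([.256,.967])
fe=K-y*.142;print('free edge model',fe,proj(w,[*fe,.158],o),((proj(s,[*fe,.158])-[160,140])*5.5).round())
print('tcp along y from free edge',(x[:2]-fe)@y,(x[:2]-fe)@n)
E
```

```text
0 [152. 298.] [274.6 238.6]
0.02 [144. 274.] [274.6 253.8]
0.03 [141. 262.] [274.6 262.8]
0.04 [137. 250.] [274.5 272.9]
free edge-ish [ 0.51056639 -0.23996138  0.158     ]
free edge model [ 0.516148 -0.250614] [180.80737891 330.25221484] [148. 166.]
tcp along y from free edge 0.025193611117043376 0.04014404018605642
```

Call:
carry_out:
  series:
    - [-0.39, 0.1, -0.1, 0, 0, 0, 0]
    - [-0.39, 0.1, 0, 0, 0, 0, 0]
    - [0, 0, 0, 0, 0, 0, 0]

```text
t: 23.35
tool_pos: [0.5396, -0.2306, 0.1102]
tool_rot: [-2.49, -1.915, 0.0]
contact_force: [0.8, 0.2, -0.1]
opening: -0.0002
```

Call:
carry_out:
  series:
    - [-0.08, 0.02, 0, 0, 0, 0, 0]
    - [0, 0, 0, 0, 0, 0, 0]

```text
t: 23.55
tool_pos: [0.5387, -0.2305, 0.1104]
tool_rot: [2.49, 1.916, 0.0]
contact_force: [0.5, -0.6, 0.3]
opening: -0.0001
```

```bash
python3 look.py 23
```

```text
23.55 [ 0.5387 -0.2305  0.1104] [2.4896e+00 1.9156e+00 2.0000e-04] -0.0001 [ 0.46 -0.63  0.28] [-0.003  0.016 -0.002]
```

View pics/w23.png

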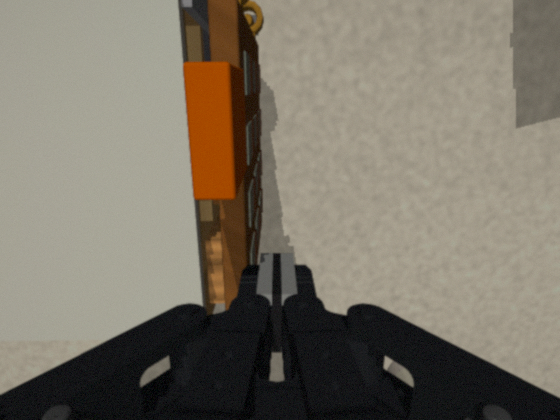

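Call:
carry_out:
  series:
    - [-0.06, 0.016, 0, 0, 0, 0, 0]
    - [-0.04, 0.01, 0, 0, 0, 0, 0]
    - [0, 0, 0, 0, 0, 0, 0]

```text
t: 23.95
tool_pos: [0.5374, -0.2302, 0.1106]
tool_rot: [2.488, 1.915, 0.003]
contact_force: [4.9, -1.3, -0.5]
opening: -0.0001
```

Call:
carry_out:
  series:
    - [-0.04, 0.01, 0, 0, 0, 0, 0]
    - [0, 0, 0, 0, 0, 0, 0]

```text
t: 24.15
tool_pos: [0.5354, -0.2298, 0.1108]
tool_rot: [2.489, 1.916, -0.0]
contact_force: [1.8, -0.6, 1.8]
opening: 0.0001
```

Call:
carry_out:
  series:
    - [-0.04, 0.01, 0, 0, 0, 0, 0]
    - [0, 0, 0, 0, 0, 0, 0]

```text
t: 24.35
tool_pos: [0.5344, -0.2296, 0.1107]
tool_rot: [2.489, 1.916, -0.0]
contact_force: [0.8, 0.1, 3.5]
opening: 0.0001
```

```bash
python3 look.py 24
```

```text
24.35 [ 0.5344 -0.2296  0.1107] [ 2.4893  1.9155 -0.    ] 0.0001 [0.83 0.13 3.5 ] [-0.102 -0.155 -0.008]
```

View pics/w24.png

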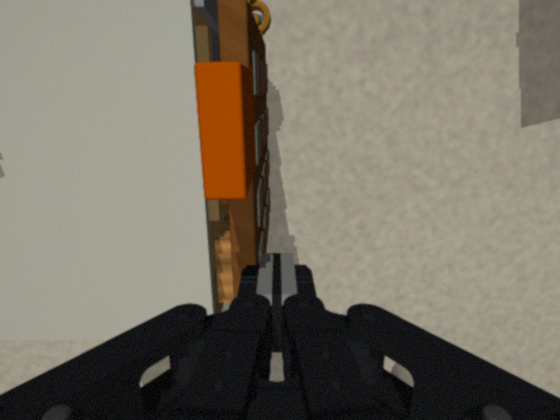

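Call:
carry_out:
  series:
    - [0, 0, 0.15, 0, 0, 0, 0]
    - [0.2, -0.05, 0, 0, 0, 0, 0]
    - [0.3, -0.08, 0, 0, 0, 0, 0]
    - [0, 0, 0, 0, 0, 0, 0]

```text
t: 24.85
tool_pos: [0.5473, -0.2327, 0.1134]
tool_rot: [-2.489, -1.916, 0.0]
contact_force: [0.7, 0.4, -0.4]
opening: 0.0001
```

```bash
python3 look.py 25; python3 - <<'E'
from h import *
f=cv2.imread('pics/s25.png');cv2.imwrite('pics/y25.png',cv2.resize(f[140:240,160:280],None,fx=5.5,fy=5.5,interpolation=2))
E
```

```text
24.85 [ 0.5473 -0.2327  0.1134] [-2.4890e+00 -1.9158e+00  4.0000e-04] 0.0001 [ 0.67  0.39 -0.36] [-0.003 -0.031 -0.019]
```

View pics/w25.png

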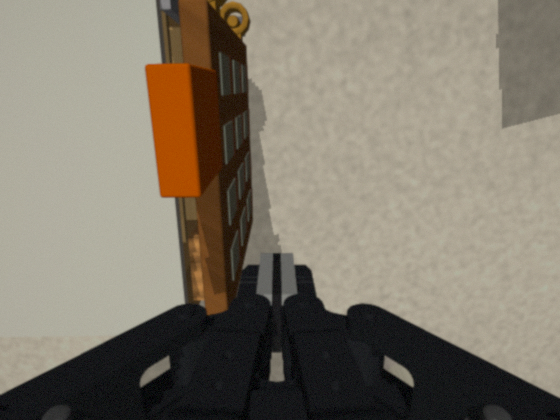

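View pics/y25.png

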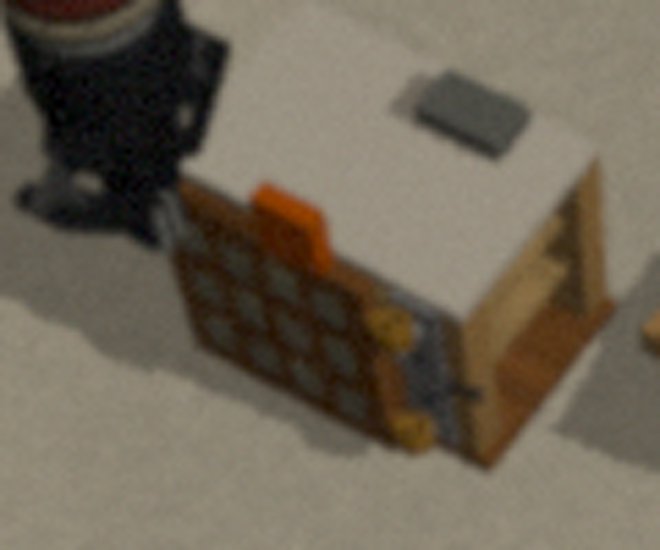

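Call:
carry_out:
  series:
    - [0, 0, -0.35, 0, 0, 0, 0]
    - [0, 0, -0.35, 0, 0, 0, 0]
    - [-0.15, 0.04, 0, 0, 0, 0, 0]
    - [0, 0, 0, 0, 0, 0, 0]

```text
t: 25.35
tool_pos: [0.5421, -0.2311, 0.0954]
tool_rot: [-2.488, -1.915, 0.001]
contact_force: [0.3, -0.5, 0.3]
opening: 0.0001
```

Call:
carry_out:
  series:
    - [-0.08, 0.02, 0, 0, 0, 0, 0]
    - [0, 0, 0, 0, 0, 0, 0]

```text
t: 25.55
tool_pos: [0.5411, -0.2312, 0.0968]
tool_rot: [2.489, 1.916, 0.0]
contact_force: [0.6, 0.4, -0.7]
opening: -0.0003
```

Call:
carry_out:
  series:
    - [-0.04, 0.01, 0, 0, 0, 0, 0]
    - [0, 0, 0, 0, 0, 0, 0]

```text
t: 25.75
tool_pos: [0.5402, -0.2309, 0.0967]
tool_rot: [2.489, 1.916, 0.0]
contact_force: [0.0, -0.6, 0.2]
opening: -0.0
```

Call:
carry_out:
  series:
    - [-0.04, 0.01, 0, 0, 0, 0, 0]
    - [0, 0, 0, 0, 0, 0, 0]

```text
t: 25.95
tool_pos: [0.5398, -0.2309, 0.0967]
tool_rot: [2.488, 1.915, 0.002]
contact_force: [2.1, -0.8, -0.4]
opening: -0.0
```

Call:
carry_out:
  series:
    - [-0.03, 0.008, 0, 0, 0, 0, 0]
    - [0, 0, 0, 0, 0, 0, 0]

```text
t: 26.15
tool_pos: [0.5398, -0.2309, 0.0968]
tool_rot: [2.487, 1.914, 0.004]
contact_force: [6.7, -0.4, -2.8]
opening: -0.0
```

Call:
carry_out:
  series:
    - [-0.02, 0.005, 0, 0, 0, 0, 0]
    - [0, 0, 0, 0, 0, 0, 0]

```text
t: 26.35
tool_pos: [0.5399, -0.2309, 0.0969]
tool_rot: [2.486, 1.913, 0.005]
contact_force: [7.4, -1.5, -3.7]
opening: -0.0001
```

Call:
carry_out:
  series:
    - [0.06, -0.015, 0, 0, 0, 0, 0]
    - [0.1, -0.03, 0, 0, 0, 0, 0]
    - [0.3, -0.08, 0, 0, 0, 0, 0]
    - [0.5, -0.13, 0, 0, 0, 0, 0]
    - [0.2, -0.05, 1, 0, 0, 0, 0]
    - [0, 0, 1, 0, 0, 0, 0]
    - [0, 0, 1, 0, 0, 0, 0]
    - [0, 0, 1, 0, 0, 0, 0]
    - [-0.5, 1, 1, 0, 0, 0, 0]
    - [-0.5, 1, 1, 0, 0, 0, 0]
    - [0, 1, 0.8, 0, 0, 0, 0]
    - [0, 0, 0, 0, 0, 0, 0.5]

```text
t: 27.55
tool_pos: [0.5434, -0.1615, 0.2709]
tool_rot: [2.483, 1.916, 0.006]
contact_force: [-0.1, 0.3, 0.2]
opening: 0.0133
```

Call:
carry_out:
  series:
    - [0, 0, 0, 0, 0, 0, 0.8]
    - [0, 0, 0, 0, 0, 0, 0.8]
    - [0, 0, 0, 0, 0, 0, 0.8]

```text
t: 27.85
tool_pos: [0.5413, -0.1634, 0.2645]
tool_rot: [-2.489, -1.913, 0.003]
contact_force: [0.2, -0.6, 0.6]
opening: 0.0577
```

```bash
python3 look.py 26; python3 - <<'E'
from h import *
f=cv2.imread('pics/s26.png');cv2.imwrite('pics/y26.png',cv2.resize(f[140:240,160:280],None,fx=5.5,fy=5.5,interpolation=2))
f=cv2.imread('pics/w26.png')
cv2.imwrite('pics/z26.png',cv2.resize(f[90:300,225:325],None,fx=5,fy=2.8,interpolation=cv2.INTER_CUBIC))
E
```

```text
27.85 [ 0.5413 -0.1634  0.2645] [-2.4885 -1.9131  0.0026] 0.0577 [ 0.17 -0.64  0.59] [ 0.047 -0.    -0.022]
```

View pics/w26.png

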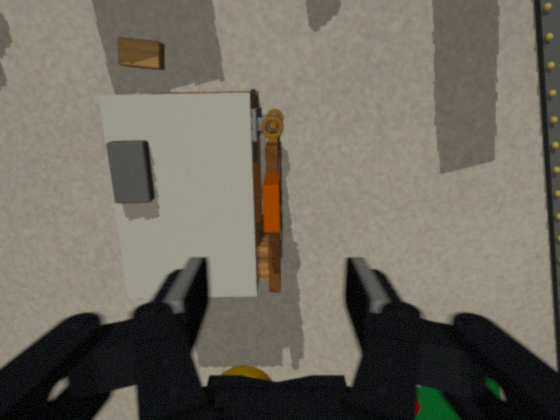

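View pics/z26.png

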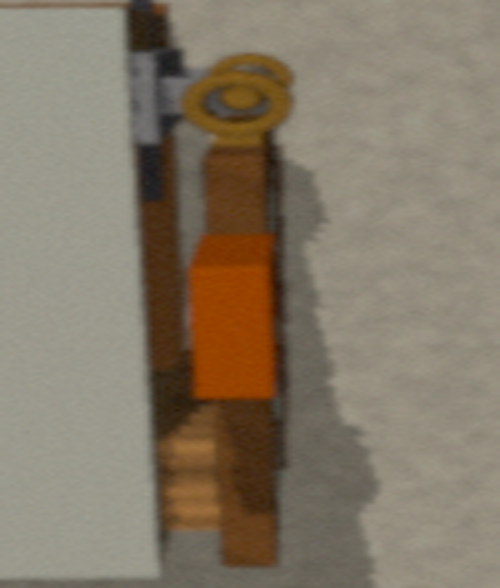

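View pics/y26.png

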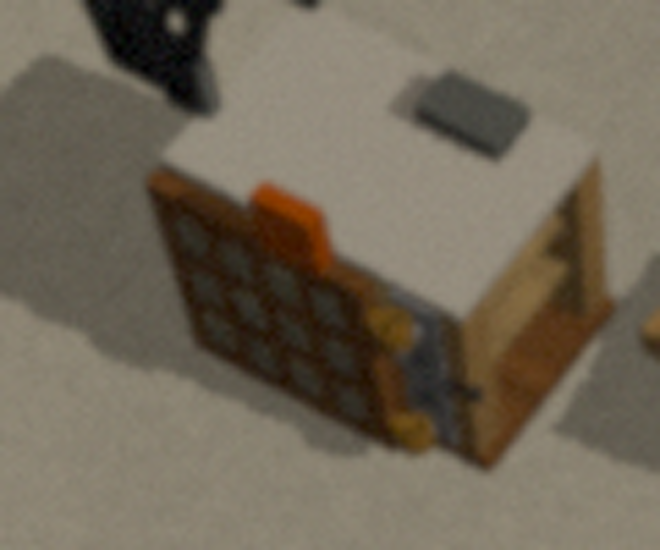

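```bash
python3 - <<'E'
import cv2,numpy as np
a=cv2.imread('pics/s20.png',0).astype(np.float32);b=cv2.imread('pics/s26.png',0).astype(np.float32)
for n,(x0,y0,x1,y1) in dict(panel=(185,172,238,225),lowk=(226,210,244,226),upk=(222,190,238,208),tab=(203,172,222,192),build=(238,150,275,225)).items():
    A=a[y0:y1,x0:x1];B=b[y0:y1,x0:x1]
    w=np.float32([[1,0,0],[0,1,0]])
    try: cc,w=cv2.findTransformECC(A,B,w,cv2.MOTION_TRANSLATION,(3,100,1e-5));print(n,w[:,2].round(2),round(cc,3))
    except Exception as e: print(n,'fail')
E
```

```text
panel [ 0.17 -0.01] 0.996
lowk [-0.14  0.05] 0.996
upk [0.27 0.25] 0.988
tab [ 0.31 -0.07] 0.976
build [-0.02  0.01] 1.0
```

```bash
python3 - <<'E'
import cv2,numpy as np
a=cv2.imread('pics/scene0.png',0).astype(np.float32);b=cv2.imread('pics/s26.png',0).astype(np.float32)
for n,(x0,y0,x1,y1) in dict(spare=(310,178,336,245),tower=(240,278,284,340),glue=(105,180,135,222),mug=(418,275,465,328),tape=(124,138,162,170),block=(274,186,296,208),driver=(435,205,470,265),green=(380,200,440,260),purple=(330,255,360,330),roofunit=(232,150,260,170)).items():
    w=np.float32([[1,0,0],[0,1,0]])
    try: cc,w=cv2.findTransformECC(a[y0:y1,x0:x1],b[y0:y1,x0:x1],w,cv2.MOTION_TRANSLATION,(3,100,1e-5));print(n,w[:,2].round(2),round(cc,3))
    except Exception: print(n,'fail')
from station import ctrl
o=ctrl.get_obs();print(o['t'],o['contact_force']);print(ctrl.finish_job())
E
```

```text
spare [ 0.06 -0.06] 0.974
tower [ 0.01 -0.  ] 1.0
glue [ 0.01 -0.02] 1.0
mug [0.01 0.01] 1.0
tape [-0.01  0.02] 0.999
block [0.18 0.07] 0.957
driver [ 0.01 -0.02] 1.0
green [ 0.01 -0.  ] 1.0
purple [ 0.01 -0.02] 1.0
roofunit [-0.03 -0.03] 0.998
27.95 [-0.33246657  0.9598682   0.27885359]
the job is handed in; nothing more can be done
None
```

The panel is hung on both pins, swung shut against the cork stop and let go. I handed the job in at about 28 s with the gripper clear of everything; no verdict is reported.

**How it went**
- **Lift:** I took the plain wooden panel with the orange tab from the rack. The first close shut above the tab, because the fingers end about 30–40 mm short of the reported tool point. I went lower and gripped it.
- **Hang:** About 90° open, I lined the upper knuckle up on its pin with the wrist camera and lowered it. I felt the brackets at about 6.5 N, at the expected height.
- **Close:** I swung it shut until the stop was felt at about 3 N and let go. The camera then showed a gap of perhaps 0.5 mm at the stop, so I pushed the panel near its free edge with closed fingers.
- **Push:** The first try rode up on the panel's top edge (up to about 5 N), so I backed off and went lower. The second stopped firmly at the stop at about 8 N in total. The 20 N limit was not exceeded in any reading, but I only read the force after each call.

**Last checks**
- **Seating:** The pin sits inside the upper knuckle, and no gap shows at the stop.
- **Lift by the push:** Near the end of the last push the finger pulled up on the panel with about 3.7 N. Pictures before and after show it did not rise by more than about 1 mm, which is as fine as I could see. I did not press it down again to confirm.
- **Other things:** The spare panel, tower, glue, mug, tape, screwdriver, roof unit, and the green and purple panels had not moved in the scene picture. The small block matched less closely (about 0.2 pixel), probably from changed shadows. I did not compare the blue panel.

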